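Fetch the tea chest with the hook, put the tea tins away and hasp it shut

TASK

Use the oven-rack hook to draw the tea chest over by its end handle until it stands about in the middle of the leather place mat, without laying a finger on the chest before it is there, and lay the hook back on the chopping block the way it was lying. Stand every tea tin that is on the table upright in the chest, lower the lid without slamming it, and only then swing the hasp down over its staple until it lies flat on the front, knocking no glass or mug about on the way.

Things in the scene. Friction and masses are not known exactly. Their poses are not given: they have to be found in the camera images.
- chest: Oak tea chest, open at the top, lid standing open; loose, 0.85 kg. Outside 156 (x) x 286 (y) x 85 mm to the rim; walls and floor 8 mm (inside 140 x 270, 77 deep). Origin: centre of underside. -x is the front with the staple, +x the hinge side. A brass bow handle on each end (-y, +y). Starts off to the robot's left, most of it and its lid beyond easy reach, its -y end towards the mat.
- chest_bow (a point): Middle of the bar of the bow handle on the chest's -y end (chest frame 0, -177, 62 mm). The handle is a level U of 8 mm round bar, 62 mm above the table: the bar stands 34 mm out from the end wall (30 mm gap, open above and below) and is 60 mm wide inside, along x. The hook goes down between bar and wall.
- chest_lid (a joint): Lid angle, rad: 0 shut, about 1.7 standing open, 1.83 stop. Plain board 156 x 286 x 12 mm, overall flush with the box. Hinge axis along chest y at chest x = +78, z = 85 mm (underside of the lid; its top is at 97 mm when shut). Stiff hinge: stays where it is left; 2 to 3 N at the free edge moves it.
- lid_edge (a point): Middle of the lid's free edge, half way through its thickness, 156 mm from the hinge.
- chest_hasp (a joint): Hasp angle, rad: 0 = flat down the front of the shut chest over its staple, 1.57 = straight out from the lid's edge, more = turned up (at most 2.6). Slotted brass strap 32 wide, 56 long, 4 mm thick, hinged along y on the middle of the lid's free edge (lid shut: chest x = -81, z = 91 mm). Stays where it is left; under 1 N at its end moves it.
- hasp_tip (a point): Free end of the hasp strap, 56 mm from its hinge.
- hook: Oven-rack hook, loose, 0.18 kg: wooden handle 20 mm wide, 26 high, from x = -100 to +40 mm, then an 8 mm steel rod (axis 13 mm above the handle's underside) bent down at x = 240 mm. Origin: on the handle's underside below the place to grip, near the centre of mass; x towards the bent end, z up. Starts with the handle flat on the block, the bent end hanging down past its +x edge.
- hook_tip (a point): Lowest point of the hook's bent end (hook frame 240, 0, -39 mm: 39 mm below the underside of the handle, 52 mm below the rod's axis).
- block: Chopping block, dark wood, 240 mm (x) by 160 mm (y) by 45 mm high, fixed. Origin: centre of its underside.
- mat: Dark leather place mat, flush with the table, 320 mm (x) by 440 mm (y), fixed. Origin: its centre.
- tin1: Tea tin, brushed steel cylinder with a lid, 52 mm across and 70 mm high, 0.12 kg, standing on the table. Origin: centre of its underside. Two to four such tins are present; None if absent.
- tin2: Tea tin, brushed steel cylinder with a lid, 52 mm across and 70 mm high, 0.12 kg, standing on the table. Origin: centre of its underside. Two to four such tins are present; None if absent.
- tin3: Tea tin, brushed steel cylinder with a lid, 52 mm across and 70 mm high, 0.12 kg, standing on the table. Origin: centre of its underside. Two to four such tins are present; None if absent.
- tin4: Tea tin, brushed steel cylinder with a lid, 52 mm across and 70 mm high, 0.12 kg, standing on the table. Origin: centre of its underside. Two to four such tins are present; None if absent.
- tumbler: Amber glass tumbler, 66 mm across, 78 mm high, open; stands among the tins, stays. Origin: centre of its underside.
- tumbler2: Another amber glass tumbler, 66 mm across, 78 mm high; stays. Origin: centre of its underside.
- mug: Grey-green mug, 76 mm across, 88 mm high; stays. Origin: centre of its underside.

How it is judged:
By the outcome, as a careful person would: the job done as asked, in the order asked, and still so for the second after the job is handed in, with the robot touching nothing.
Of tin1, tin2, tin3, tin4 only 2 to 4 are there at a start; the rules pass over those that are not, and their reading is None.
At some moment in a run one of tin1, tin2, tin3, tin4 may be knocked a few centimetres aside while the robot is not near it.
It also fails if it takes over 210 s, if anything falls off the work surface, if the arm or the gripper's body presses on something with over 40 N, if the wrist force passes 120 N, or if a joint passes its speed limit or range.

ROBOT

A 6-joint arm with a two-finger parallel gripper is mounted at the origin on the work surface. World frame = base frame: x ahead of the robot, y to its left, z up, the work surface at z = 0. Lengths are in m, angles in rad, forces in N, time in s.
With the tool pointing down it reaches from about 0.35 to 0.85 m from the base axis. Payload 8.1 kg.
Tool frame: the origin (TCP) lies midway between the tips of the shut fingers; the grasp point (between the pads) lies manip.grip_point_offset behind it (manip.grip_point_offset is the distance from the TCP to the grasp point, in m); z points along the fingers, y is the line along which they close (so a half turn about z gives the same grasp; the last joint's range is limited). The gripper opens to 93 mm and grips with 3 to 60 N. Pads are 15 mm wide; open, the fingers measure 128 mm over their backs; the gripper's body (75 mm by 188 mm) begins 65 mm behind the grasp point.
Start: joints at [-1.267, 0.13, 1.488, -0, 1.523, -0.085], TCP at [0.227, -0.555, 0.219] pointing down, gripper open.
Joint ranges: [-2.96, 2.96], [-0.89, 2.26], [0.02, 2.5], [-1.34, 4.48], [0, 2.73], [-2.66, 2.66]. Speed limits (rad/s): [2.39, 2.39, 2.79, 3.14, 3.14, 3.14].

INTERFACE

Orientations are given as a unit quaternion [w, x, y, z].
In Python, from cell import status, snapshot, camera_params, order, recognise, cut_out, manip gives the robot as it stands.
- The arm moves only by the tool apply_moves, never from a script. Its arguments are lists of equal length, an entry for each row: "dr": the turn, a rotation vector about the tool's x, y, z in degrees, a list of three; "dp": the shift along the tool's x, y, z in cm, a list of three; "grip": the opening, from 0 (shut) to 1 (fully open). In form: {"dr": [[ax, ay, az], ...], "dp": [[dx, dy, dz], ...], "grip": [grip, ...]}. A call has 1 to 20 rows; each row shifts and turns the commanded pose from where the row before left it, along the tool's axes as they then stand; what a row does not reach is not made up. A row lasts 1/8 s, in which the tool goes at most 62.5 mm and 10.7 degrees, less where a joint would pass 70% of its speed; a pose out of reach is approached as far as the arm can. A call with a gripper value outside its range is refused whole. The fingers move at their own pace and stop on an object; the grip force is fixed at half the most. Time passes only in rows, so rows that do not move let the fingers close. It gives the time, the measured TCP pose, the force, the opening and the grip force at its end, in the units of the state.
- status.sense(): the state, without advancing time (a new reading comes with each control period).
- snapshot(name): name is "scene" or "top" or "wrist"; returns the picture (420x560x3 uint8, red, green, blue); there is no depth.
- camera_params(name): a dict with "mtx" (3x3 intrinsics, pixels), "camera_from_world" (4x4, takes a point from world to camera coordinates). Camera axes: x right, y down, z forward; pixel columns grow to the right and rows downward; lengths in m; the calibration is good to about 2 mm. A picture is of the moment at which its call begins: read the wrist's pose just before it. camera_params takes no time and is no camera call; for the wrist camera it gives the pose at the moment of the call.
- order.sign_off(): hands the job in; it is judged then, once.
Trained networks look in the newest picture that a camera, given by its name, has taken for a name from the list of things; names that differ only in an ending like _2 or _b are one class to them, and where a whole thing is asked for, a point or a joint stands for the part that bears it (a point fixed in the world has none). Each returns a list of dicts, best first, with "conf" (0 to 1); they miss things now and then, are a little off and sometimes report something else, mostly with a low value. They report only what shows in the picture. A call takes as long as a camera call.
- recognise(target, camera): "extent" ([centre column, centre row, width, height] in pixels, round what is visible of it).
- cut_out(target, camera): "pixels" (420x560 bool, what is visible of it) and "extent" ([centre column, centre row, width, height] in pixels, round what is visible of it).
The state is a dict: "clock": time; "q": joint angles; "qd": joint speeds; "effort": joint torques, N m; "tool_pos": TCP position; "orientation": TCP orientation; "force": force on the tool from outside, world axes, zero at the start; "moment": the same for the moment, N m; "width": finger opening in m; "grip_force": force on a finger pad.
Only numpy, scipy, OpenCV 4.12 (cv2) and the standard library are available. Lean on these libraries where they do the work, as an engineer would, in place of code of your own. Each camera call takes 0.05 s, during which the arm holds its last target. There are 200 camera calls.

## Working session

There is one attempt and no reset: what is moved stays moved. The work goes in short steps, Python scripts to look and compute and a tool call to move; the robot and the scene stay as the last step left them, time stands still between calls to the robot, and variables do not carry over. Pictures are saved under pics/ and viewed, at most 14 in all, crops included, and the job is handed in when it is done.

Besides the shell and the picture viewer there is one more tool, called after "Request:" in YAML: its name, and indented under it one key for each argument. apply_moves: Moves the arm, as the interface text tells. Its arguments: {"type":"object","properties":{"dr":{"type":"array"},"dp":{"type":"array"},"grip":{"type":"array"}},"required":["dr","dp","grip"]}

```bash
ls; mkdir -p pics
python3 - <<'E'
from cell import *
import cv2,numpy as np
print(status.sense()); print(manip.grip_point_offset)
ims=[]
for n in("scene","top"):
    im=snapshot(n); cv2.imwrite(f"pics/{n}0.png",im[:,:,::-1])
    p=camera_params(n); print(n,p["mtx"].tolist(),np.round(p["camera_from_world"],4).tolist())
    for t in["chest","chest_bow","hook","hook_tip","block","mat","tin1","tumbler","mug","chest_lid","chest_hasp"]:
        print(n,t,[(round(d["conf"],2),np.round(d["extent"]).tolist()) for d in recognise(t,n)][:6])
E
```

```text
pics
{'clock': 0.0, 'q': array([-1.26738055e+00,  1.31129735e-01,  1.48925480e+00,  3.12347785e-05,
        1.52298921e+00, -8.54046503e-02]), 'qd': array([ 0.00045577,  0.00061382, -0.00093813, -0.00149231,  0.00010889,
        0.0010039 ]), 'effort': array([ 2.36355154e-03, -5.59831345e+01, -4.91760743e+01,  7.70199741e-02,
        3.54238646e-02, -1.95575544e-04]), 'tool_pos': array([ 0.2273215 , -0.55467258,  0.21761966]), 'orientation': array([-8.86959702e-04,  9.81161537e-01,  1.93187072e-01, -8.13763001e-05]), 'force': array([-0.80640552,  0.24994195,  0.45289898]), 'moment': array([ 0.0210226 , -0.00368701, -0.01364877]), 'grip_force': 0.0, 'width': 0.09303389546238576}
0.0188
scene [[465.85682267865195, 0.0, 279.9473488236245], [0.0, 465.85682267865195, 211.53910404575788], [0.0, 0.0, 1.0]] [[-0.2403, 0.9707, -0.0014, 0.1621], [0.8461, 0.2088, -0.4904, -0.4415], [-0.4758, -0.119, -0.8715, 1.8366], [0.0, 0.0, 0.0, 1.0]]
scene chest [(0.69, [419.0, 248.0, 127.0, 62.0]), (0.61, [138.0, 205.0, 29.0, 32.0])]
scene chest_bow [(0.66, [418.0, 249.0, 128.0, 66.0])]
scene hook [(0.58,
[... 1050 characters left out ...]
39.0, 58.0])]
top hook [(0.61, [395.0, 233.0, 17.0, 128.0])]
top hook_tip [(0.85, [395.0, 233.0, 20.0, 130.0]), (0.59, [452.0, 180.0, 38.0, 37.0])]
top block []
top mat [(0.83, [260.0, 218.0, 175.0, 190.0])]
top tin1 [(0.94, [353.0, 178.0, 24.0, 24.0]), (0.88, [153.0, 277.0, 34.0, 17.0]), (0.82, [193.0, 281.0, 26.0, 18.0]), (0.56, [340.0, 216.0, 20.0, 24.0])]
top tumbler [(0.86, [112.0, 270.0, 31.0, 25.0]), (0.85, [308.0, 144.0, 22.0, 28.0]), (0.43, [75.0, 140.0, 23.0, 27.0])]
top mug [(0.96, [452.0, 180.0, 38.0, 38.0])]
top chest_lid [(0.95, [89.0, 157.0, 146.0, 56.0]), (0.34, [155.0, 275.0, 32.0, 18.0])]
top chest_hasp [(0.86, [78.0, 141.0, 24.0, 32.0]), (0.69, [453.0, 181.0, 42.0, 39.0])]
```

Run:
```python
import cv2
for n in("scene","top"):
    im=cv2.imread(f"pics/{n}0.png"); cv2.imwrite(f"pics/{n}0b.png",cv2.resize(im,(784,588),interpolation=cv2.INTER_CUBIC))
```

```text
(no output)
```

View pics/top0b.png

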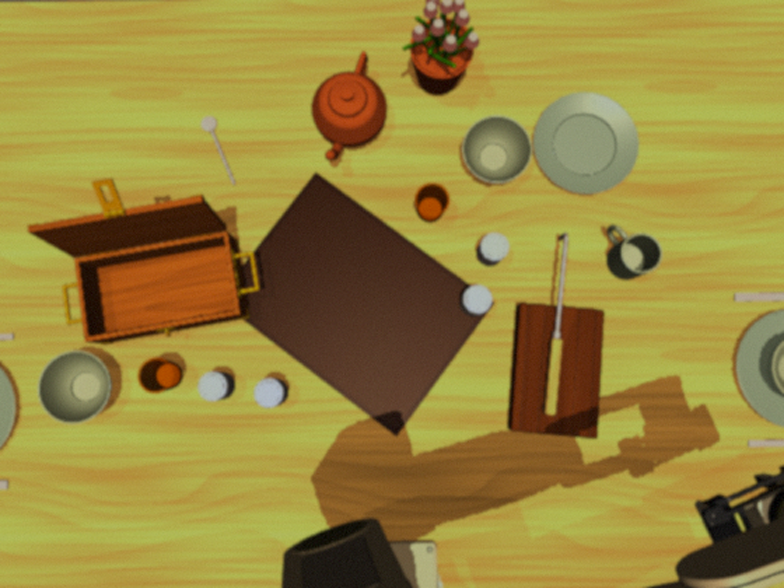

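View pics/scene0b.png

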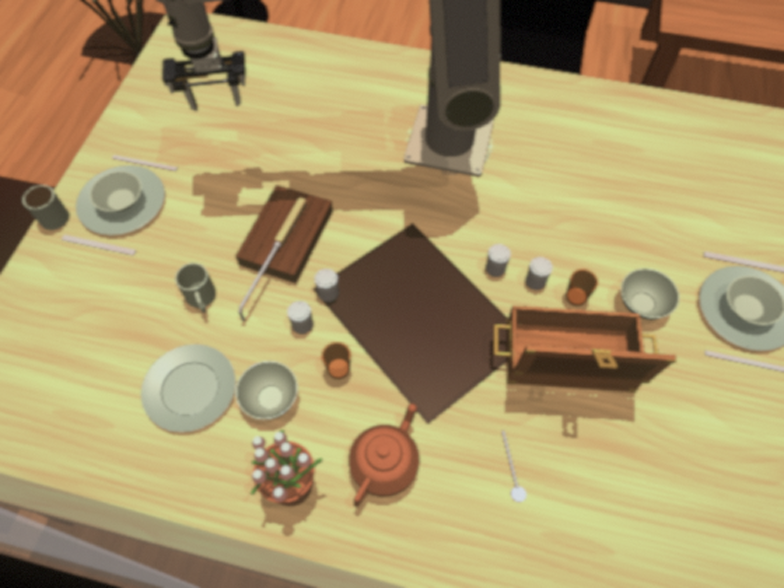

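The top view shows four tins: at about (493,248), (478,300), (215,385) and (270,392) in the enlarged picture. The chest is at left with its −y bow at (255,270), and the hook lies on the block around (557,330). The scene view agrees. Next I measure these positions with two-view helpers.

```bash
cat > h.py <<'E'
from cell import *
import cv2,numpy as np
from scipy.spatial.transform import Rotation as R
def cam(n): p=camera_params(n); return np.array(p["mtx"]),np.array(p["camera_from_world"])
def proj(n,P,c=None):
    K,T=c or cam(n); P=np.atleast_2d(P); q=P@T[:3,:3].T+T[:3,3]; q=q@K.T; return q[:,:2]/q[:,2:]
def ray(n,uv,c=None):
    K,T=c or cam(n); d=T[:3,:3].T@np.linalg.solve(K,[uv[0],uv[1],1]); return -T[:3,:3].T@T[:3,3],d
def atz(n,uv,z,c=None):
    o,d=ray(n,uv,c); return o+d*(z-o[2])/d[2]
def tri(obs): # list of (n,uv,c)
    A=np.zeros((3,3));b=np.zeros(3)
    for o in obs:
        p,d=ray(*o); d=d/np.linalg.norm(d); M=np.eye(3)-np.outer(d,d); A+=M;b+=M@p
    return np.linalg.solve(A,b)
def shot(n,name=None):
    c=cam(n) ; im=snapshot(n)
    if name: cv2.imwrite(f"pics/{name}.png",im[:,:,::-1])
    return im,c
def save(im,box,s,name,rgb=True):
    x0,y0,x1,y1=box; k=im[y0:y1,x0:x1]
    cv2.imwrite(f"pics/{name}.png",cv2.resize(k[:,:,::-1] if rgb else k,None,fx=s,fy=s,interpolation=cv2.INTER_CUBIC))
def tcp():
    s=status.sense(); w,x,y,z=s["orientation"]; return s["tool_pos"],R.from_quat([x,y,z,w]),s
E
python3 - <<'E'
from h import *
im=cv2.imread("pics/top0.png")
a=cv2.resize(im[115:255,10:195],None,fx=4.3,fy=4.3,interpolation=cv2.INTER_CUBIC)
cv2.imwrite("pics/c1.png",a); print(a.shape)
g=lambda u,v,z:np.round(atz("top",(u/1.4,v/1.4),z),3)
for nm,u,v,z in [("tinA",493,247,.07),("tinB",478,299,.07),("tinC",215,385,.07),("tinD",270,391,.07),("block0",518,303,.045),("block1",604,311,.045),("block2",597,438,.045),("block3",511,430,.045),("mat0",317,174,0),("mat1",494,302,0),("mat2",397,435,0),("hk tail",550,414,.071),("hk rodstart",557,336,.058),("hk bend",563,237,.058),("mug",634,254,.08),("tumb",431,203,.07),("tumb2",153,373,.07)]: print(nm,g(u,v,z))
E
```

```text
(602, 796, 3)
tinA [ 0.649 -0.222  0.07 ]
tinB [ 0.552 -0.191  0.07 ]
tinC [0.4   0.292 0.07 ]
tinD [0.388 0.192 0.07 ]
block0 [ 0.547 -0.27   0.045]
block1 [ 0.53  -0.431  0.045]
block2 [ 0.295 -0.406  0.045]
block3 [ 0.312 -0.249  0.045]
mat0 [0.815 0.114 0.   ]
mat1 [ 0.554 -0.232  0.   ]
mat2 [ 0.301 -0.039  0.   ]
hk tail [ 0.341 -0.316  0.071]
hk rodstart [ 0.483 -0.337  0.058]
hk bend [ 0.669 -0.356  0.058]
mug [ 0.631 -0.48   0.08 ]
tumb [ 0.735 -0.108  0.07 ]
tumb2 [0.423 0.406 0.07 ]
```

View pics/c1.png

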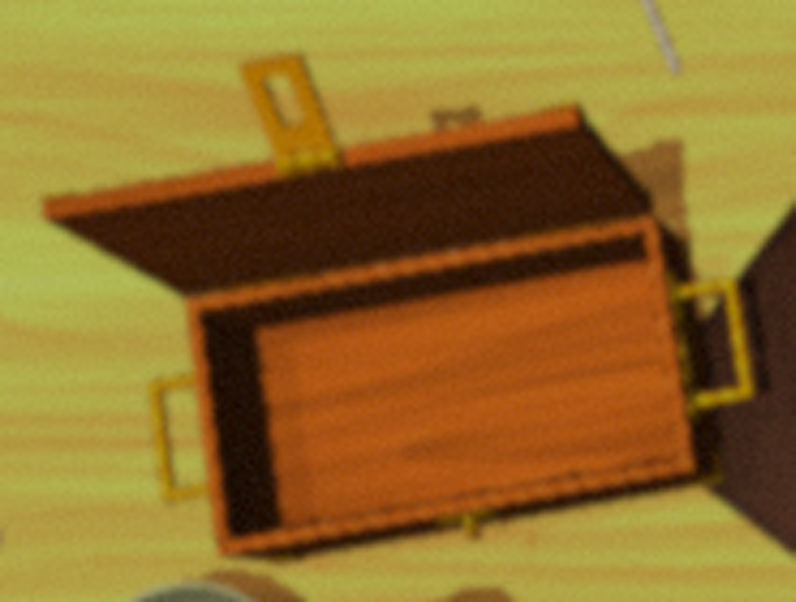

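Crop: the −y bow's bar runs from (735,282) to (748,400). The rim corners are near (190,297), (655,215), (692,470) and (222,552), and the hasp is turned up past the lid's edge.

Run:
```python
from h import *
g=lambda u,v,z:atz("top",(10+u/4.3,115+v/4.3),z)
C=[g(*p,.085) for p in[(190,297),(655,215),(692,470),(222,552)]]
for c in C: print(np.round(c,4))
print("ctr",np.mean(C,0),[np.linalg.norm(C[i]-C[(i+1)%4]) for i in range(4)])
d=(C[1]-C[0]+C[2]-C[3]); print("-y dir yaw",np.degrees(np.arctan2(d[1],d[0])))
print("bow",g(735,282,.062),g(748,400,.062),g(742,342,.062))
# scene bow: triangulate, bow px scene /1.4 around (497,340)
print("bow tri",tri([("top",(10+742/4.3,115+342/4.3)),("scene",(496/1.4,341/1.4))]))
# hook: scene
for nm,t,s in [("bend",(563,237),(243,314)),("rodstart",(557,336),(279,244)),("tail",(550,414),(303,199)),("tinA",(493,247),(300,312)),("tinB",(478,299),(326,279)),("tinC",(215,385),(540,268)),("tinD",(270,391),(498,255))]:
    print(nm,np.round(tri([("top",np.array(t)/1.4),("scene",np.array(s)/1.4)]),3))
```

```text
[0.6356 0.5495 0.085 ]
[0.6824 0.2711 0.085 ]
[0.528  0.2464 0.085 ]
[0.4825 0.5237 0.085 ]
ctr [0.58212044 0.39766655 0.085     ] [np.float64(0.2823072815330992), np.float64(0.1564137740049823), np.float64(0.28103058584190926), np.float64(0.15527573714110912)]
-y dir yaw -80.5655024929861
bow [0.64516335 0.22704647 0.062     ] [0.572365   0.21821417 0.062     ] [0.60801831 0.22230251 0.062     ]
bow tri [0.61087708 0.22706901 0.04252453]
bend [ 0.676 -0.363  0.026]
rodstart [ 0.483 -0.336  0.052]
tail [ 0.34  -0.317  0.057]
tinA [ 0.652 -0.224  0.055]
tinB [ 0.554 -0.192  0.056]
tinC [0.4   0.297 0.053]
tinD [0.388 0.194 0.055]
```

```bash
cat >> h.py <<'E'
def plan(*wps, start=None):
    """wps: (x,y,z,yaw of tool x deg). prints turn about tool z (deg) and then the shift (cm) in the tool's axes"""
    if start is None:
        p,r,s=tcp(); x=r.as_matrix()[:,0]; start=(*p,np.degrees(np.arctan2(x[1],x[0])))
    c=start; print("from",np.round(c,4))
    for w in wps:
        t=(-(w[3]-c[3])+180)%360-180; a=np.radians(w[3]); d=np.array(w[:3])-c[:3]
        v=100*np.array([np.cos(a)*d[0]+np.sin(a)*d[1],np.sin(a)*d[0]-np.cos(a)*d[1],-d[2]])
        print("to",np.round(w,4),"turn z",round(t,2),"shift cm",np.round(v,2)); c=w
E
python3 - <<'E'
from h import *
plan((.44,-.328,.17,-7))
E
```

```text
from [ 0.2275 -0.5552  0.2186 22.2738]
to [ 0.44  -0.328  0.17  -7.   ] turn z 29.27 shift cm [ 18.33 -25.14   4.86]
```

Request:
apply_moves:
  dr:
    - [0,0,9.75]
    - [0,0,9.75]
    - [0,0,9.75]
    - [0,0,0]
    - [0,0,0]
    - [0,0,0]
    - [0,0,0]
    - [0,0,0]
    - [0,0,0]
    - [0,0,0]
    - [0,0,0]
    - [0,0,0]
  dp:
    - [0,0,0]
    - [0,0,0]
    - [0,0,0]
    - [2.3,-3.14,0.6]
    - [2.3,-3.14,0.6]
    - [2.3,-3.14,0.6]
    - [2.3,-3.14,0.6]
    - [2.3,-3.14,0.6]
    - [2.3,-3.14,0.6]
    - [2.3,-3.14,0.6]
    - [2.3,-3.14,0.6]
    - [0,0,0]
  grip: [1,1,1,1,1,1,1,1,1,1,1,1]

```text
clock: 2.7
tool_pos: [0.4418, -0.3261, 0.1701]
orientation: [-0.001, 0.998, -0.059, -0.0]
force: [-0.6, -0.6, 0.1]
width: 0.093
grip_force: 0.0
```

Run:
```python
from h import *
print(tcp()[0]); im,c=shot("wrist","w1"); save(im,(0,0,560,420),1.4,"w1b")
for P in [(.44,-.328,.071),(.34,-.316,.071),(.678,-.357,.058)]: print(proj("wrist",P,c)*1.4)
print(np.round(np.linalg.inv(c[1]),3))
```

```text
[ 0.44175959 -0.3260968   0.17005437]
[[400.07325202 291.47825425]]
[[399.57103291 436.65854203]]
[[ 402.27568384 -182.02270269]]
[[-0.119 -0.957 -0.264  0.513]
 [-0.993  0.115  0.033 -0.334]
 [-0.001  0.266 -0.964  0.336]
 [ 0.     0.     0.     1.   ]]
```

View pics/w1b.png

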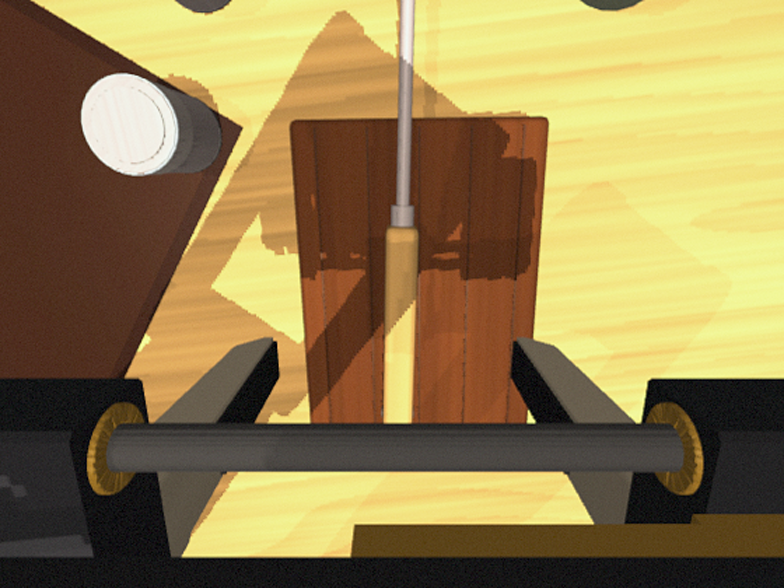

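The wrist view shows the handle centred between the fingers, its front end at (401,228). The rod goes up to (407,0).

Run:
```python
from h import *
c=cam("wrist"); g=lambda u,v,z:atz("wrist",(u/1.4,v/1.4),z,c)
a=g(401,228,.071);b=g(406.5,2,.058);r=g(402,210,.058);e=g(399,415,.071)
print(a,b,r,e); d=b-r; print("yaw rod",np.degrees(np.arctan2(d[1],d[0])), "handle", np.degrees(np.arctan2(*(a-e)[1::-1])))
yaw=np.radians(-7.5); o=a-.04*np.array([np.cos(yaw),np.sin(yaw),0]); print("origin",o)
plan((o[0],o[1],.050,-7.5))
```

```text
[ 0.47745695 -0.33442942  0.071     ] [ 0.59722632 -0.35164108  0.058     ] [ 0.4865513  -0.33629175  0.058     ] [ 0.35520124 -0.31879168  0.071     ]
yaw rod -7.895890149327599 handle -7.289128335286768
origin [ 0.43779915 -0.32920837  0.071     ]
from [ 0.441  -0.3274  0.1704 -6.838 ]
to [ 0.4378 -0.3292  0.05   -7.5   ] turn z 0.66 shift cm [-0.29  0.22 12.04]
```

Request:
apply_moves:
  dr:
    - [0,0,0.7]
    - [0,0,0]
    - [0,0,0]
    - [0,0,0]
    - [0,0,0]
    - [0,0,0]
    - [0,0,0]
    - [0,0,0]
    - [0,0,0]
    - [0,0,0]
    - [0,0,0]
    - [0,0,0]
  dp:
    - [-0.3,0.2,0]
    - [0,0,4]
    - [0,0,4]
    - [0,0,2.5]
    - [0,0,1.5]
    - [0,0,0]
    - [0,0,0]
    - [0,0,0]
    - [0,0,0]
    - [0,0,0]
    - [0,0,0]
    - [0,0,0]
  grip: [1,1,1,1,1,1,0,0,0,0,0,0]

```text
clock: 4.25
tool_pos: [0.4374, -0.3298, 0.0506]
orientation: [-0.0, 0.998, -0.067, -0.0]
force: [-0.1, 0.2, 0.1]
width: 0.0378
grip_force: 0.0
```

Request:
apply_moves:
  dr:
    - [0,0,0]
    - [0,0,0]
    - [0,0,0]
    - [0,0,0]
  dp:
    - [0,0,0]
    - [0,0,0]
    - [0,0,0]
    - [0,0,0]
  grip: [0,0,0,0]

```text
clock: 4.75
tool_pos: [0.4374, -0.3298, 0.0506]
orientation: [-0.0, 0.998, -0.067, -0.0]
force: [0.0, 1.7, 0.3]
width: 0.0197
grip_force: 30.0
```

Run:
```python
from h import *
s=tcp()[2]; print(s["width"],s["grip_force"])
# bow (0.611,0.223); into gap: +19mm along chest +y dir
u=np.array([-.164,.987]); tip=np.array([.611,.223])+.019*u
hy=80; h=np.radians(hy); o=tip-.24*np.array([np.cos(h),np.sin(h)]); print("tip",tip,"grip",o)
p=s["tool_pos"]
plan((p[0],p[1],.175,-7.7),(p[0],p[1],.175,hy),(o[0],o[1],.175,hy),(o[0],o[1],.082,hy))
```

```text
0.019727265941567384 29.996904730796814
tip [0.607884 0.241753] grip [0.56620844 0.00539914]
from [ 0.4374 -0.3298  0.0506 -7.6728]
to [ 0.4374 -0.3298  0.175  -7.7   ] turn z 0.03 shift cm [  0.    -0.   -12.44]
to [ 0.4374 -0.3298  0.175  80.    ] turn z -87.7 shift cm [ 0.  0. -0.]
to [5.662e-01 5.400e-03 1.750e-01 8.000e+01] turn z 0 shift cm [35.24  6.87 -0.  ]
to [5.662e-01 5.400e-03 8.200e-02 8.000e+01] turn z 0 shift cm [0.  0.  9.3]
```

Request:
apply_moves:
  dr:
    - [0,0,0]
    - [0,0,0]
    - [0,0,0]
    - [0,0,0]
    - [0,0,-9.75]
    - [0,0,-9.75]
    - [0,0,-9.75]
    - [0,0,-9.75]
    - [0,0,-9.75]
    - [0,0,-9.75]
    - [0,0,-9.75]
    - [0,0,-9.75]
    - [0,0,-9.75]
    - [0,0,0]
  dp:
    - [0,0,-2]
    - [0,0,-3.5]
    - [0,0,-3.5]
    - [0,0,-3.5]
    - [0,0,0]
    - [0,0,0]
    - [0,0,0]
    - [0,0,0]
    - [0,0,0]
    - [0,0,0]
    - [0,0,0]
    - [0,0,0]
    - [0,0,0]
    - [0,0,0]
  grip: [0,0,0,0,0,0,0,0,0,0,0,0,0,0]

```text
clock: 6.5
tool_pos: [0.4372, -0.3297, 0.1753]
orientation: [-0.0, 0.766, 0.643, -0.0]
force: [0.0, -0.4, -1.5]
width: 0.0194
grip_force: 30.0
```

Request:
apply_moves:
  dr:
    - [0,0,0]
    - [0,0,0]
    - [0,0,0]
    - [0,0,0]
    - [0,0,0]
    - [0,0,0]
    - [0,0,0]
    - [0,0,0]
    - [0,0,0]
    - [0,0,0]
  dp:
    - [4.4,0.85,0]
    - [4.4,0.85,0]
    - [4.4,0.85,0]
    - [4.4,0.85,0]
    - [4.4,0.85,0]
    - [4.4,0.85,0]
    - [4.4,0.85,0]
    - [4.4,0.85,0]
    - [0,0,2]
    - [0,0,0]
  grip: [0,0,0,0,0,0,0,0,0,0]

```text
clock: 7.75
tool_pos: [0.5631, 0.0051, 0.1529]
orientation: [-0.002, 0.766, 0.643, -0.002]
force: [-1.2, 0.2, -2.1]
width: 0.0201
grip_force: 30.0
```

Run:
```python
from h import *
print(tcp()[0]); plan((.5662,.0054,.155,80))
a,c=shot("wrist"); b,_=shot("top"); s,_=shot("scene")
t=cv2.resize(b[130:250,100:240],None,fx=2.8,fy=2.8,interpolation=cv2.INTER_CUBIC)
w=cv2.resize(a,(392,294)); k=cv2.resize(s[190:295,320:440],(392,336),interpolation=cv2.INTER_CUBIC)
cv=np.zeros((600,784,3),np.uint8); cv[:336,:392]=t[:,:392]; cv[:336,392:]=k; 
w=cv2.resize(a[:210],(690,258)); cv[340:598,:690]=w
cv2.imwrite("pics/m1.png",cv[:,:,::-1])
```

```text
[0.56311888 0.00509619 0.15294884]
from [5.63100e-01 5.10000e-03 1.52900e-01 7.99707e+01]
to [5.662e-01 5.400e-03 1.550e-01 8.000e+01] turn z -0.03 shift cm [ 0.08  0.3  -0.21]
```

View pics/m1.png

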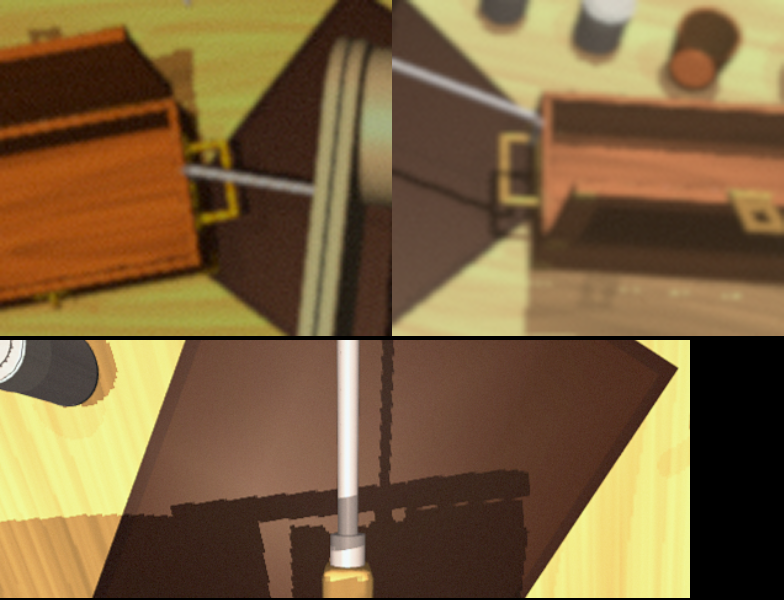

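Top crop: the rod's end is at (187,170), over the gap of the bow. In the scene crop it is at about (538,118). I triangulate it from these.

Run:
```python
from h import *
uv=(100+187/2.8,130+170/2.8); sv=(320+(538-392)/3.267,190+118/3.2)
print(atz("top",uv,.161),tri([("top",uv),("scene",sv)]))
p=tcp()[0];h=np.radians(80);print("expected tip axis",p[:2]+.24*np.array([np.cos(h),np.sin(h)]))
g=lambda u,v,z:atz("top",(100+u/2.8,130+v/2.8),z)
print("bar ends",g(227,142,.062),g(236,214,.062),"bar mid",g(232,178,.062),"wall",g(180,100,.085),g(199,265,.085))
```

```text
[0.60243889 0.24051689 0.161     ] [0.60391359 0.24277361 0.15186248]
expected tip axis [0.60643505 0.24045023]
bar ends [0.64480449 0.22667048 0.062     ] [0.57655262 0.21739662 0.062     ] bar mid [0.61056217 0.22155024 0.062     ] wall [0.68048876 0.26595961 0.085     ] [0.52710188 0.24602703 0.085     ]
```

Request:
apply_moves:
  dr:
    - [0,0,0]
    - [0,0,0]
    - [0,0,0]
    - [0,0,0]
    - [0,0,0]
    - [0,0,0]
    - [0,0,0]
    - [0,0,0]
  dp:
    - [0,0.4,0]
    - [0,0,1.5]
    - [0,0,1.5]
    - [0,0,1]
    - [0,0,1]
    - [0,0,1]
    - [0,0,1]
    - [0,0,0]
  grip: [0,0,0,0,0,0,0,0]

```text
clock: 8.9
tool_pos: [0.5682, 0.0046, 0.0845]
orientation: [-0.001, 0.766, 0.643, -0.001]
force: [-0.5, 0.4, -1.8]
width: 0.0197
grip_force: 30.0
```

Run:
```python
from h import *
s=tcp()[2];print(s["force"],s["moment"],s["tool_pos"])
b,_=shot("top"); s,_=shot("scene")
t=cv2.resize(b[130:250,100:240],None,fx=2.8,fy=2.8,interpolation=cv2.INTER_CUBIC); k=cv2.resize(s[190:295,320:440],(392,336),interpolation=cv2.INTER_CUBIC)
cv2.imwrite("pics/m2.png",np.hstack([t[:,:392],k])[:,:,::-1])
```

```text
[-0.46012409  0.4403667  -1.84700413] [-0.03984395 -0.08187622 -0.05898223] [0.56818747 0.00458377 0.08448313]
```

View pics/m2.png

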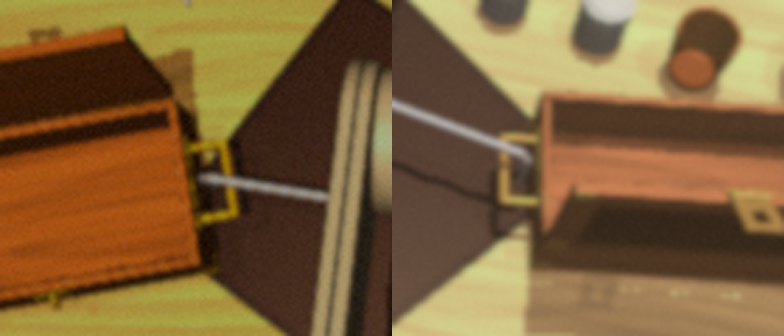

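Both crops show the bent end down between bar and wall. Now the pull.

Request:
apply_moves:
  dr:
    - [0,0,0]
    - [0,0,0]
    - [0,0,0]
    - [0,0,0]
    - [0,0,0]
    - [0,0,0]
    - [0,0,0]
    - [0,0,0]
    - [0,0,0]
    - [0,0,0]
    - [0,0,0]
    - [0,0,0]
    - [0,0,0]
    - [0,0,0]
    - [0,0,0]
    - [0,0,0]
    - [0,0,0]
    - [0,0,0]
    - [0,0,0]
    - [0,0,0]
  dp:
    - [-0.5,0,0]
    - [-0.5,0,0]
    - [-0.5,0,0]
    - [-0.5,0,0]
    - [-0.7,0,0]
    - [-1,0,0]
    - [-1,0,0]
    - [-1,0,0]
    - [-1,0,0]
    - [-1,0,0]
    - [-1,0,0]
    - [-1,0,0]
    - [-1,0,0]
    - [-1,0,0]
    - [-1,0,0]
    - [-1,0,0]
    - [-1,0,0]
    - [-1,0,0]
    - [-1,0,0]
    - [-1,0,0]
  grip: [0,0,0,0,0,0,0,0,0,0,0,0,0,0,0,0,0,0,0,0]

```text
clock: 11.5
tool_pos: [0.5383, -0.1705, 0.0856]
orientation: [-0.0, 0.766, 0.643, -0.0]
force: [-0.9, 3.7, -2.1]
width: 0.0198
grip_force: 30.0
```

Run:
```python
from h import *
s=tcp()[2];print(s["force"],s["moment"],s["tool_pos"]); plan()
b,_=shot("top"); cv2.imwrite("pics/t3.png",b[:,:,::-1])
save(b,(60,80,460,330),1.95,"t3b")
print([(d["conf"],np.round(d["extent"])) for d in recognise("chest","top")])
```

```text
[-0.91836786  3.67212077 -2.14159449] [ 0.73826722 -0.11972407  0.09551965] [ 0.53832832 -0.17053     0.08561327]
from [ 0.5383 -0.1705  0.0856 80.0743]
[(0.64, array([172., 185., 150., 119.]))]
```

View pics/t3b.png

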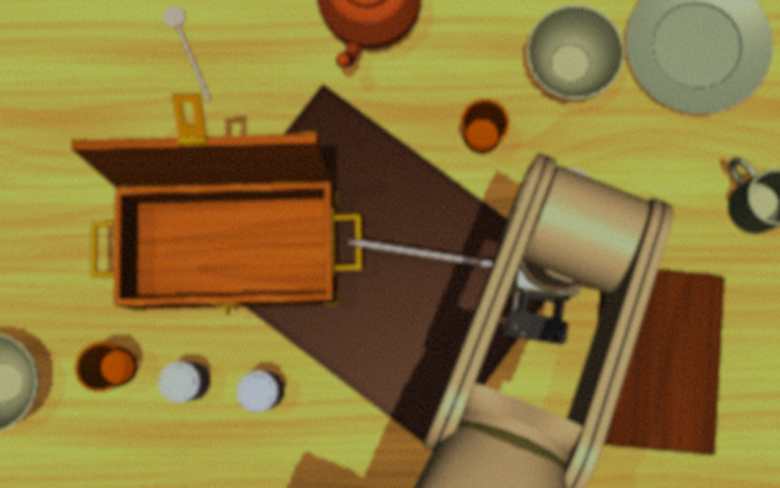

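The chest is following; its rim corners are at (115,187), (330,183), (333,300) and (117,304). It now points nearly straight along −y.

Run:
```python
from h import *
g=lambda u,v,z:atz("top",(60+u/1.95,80+v/1.95),z)
C=[g(*p,.085) for p in[(115,187),(330,183),(333,300),(117,304)]]
d=(C[1]-C[0]+C[2]-C[3]); print(np.mean(C,0),np.degrees(np.arctan2(d[1],d[0])),"bar",g(359,242,.062),"rod end",g(349,242,.09))
print("mat ctr",atz("top",(317/1.4,174/1.4),0),g(322,87,0))
```

```text
[0.57846618 0.23742845 0.085     ] -89.58644053432715 bar [0.58088361 0.06111879 0.062     ] rod end [0.57731103 0.07221979 0.09      ]
mat ctr [0.81509669 0.11437376 0.        ] [0.81419095 0.11801401 0.        ]
```

Request:
apply_moves:
  dr:
    - [0,0,0]
    - [0,0,0]
    - [0,0,0]
    - [0,0,0]
    - [0,0,0]
    - [0,0,0]
    - [0,0,0]
    - [0,0,0]
    - [0,0,0]
    - [0,0,0]
    - [0,0,0]
    - [0,0,0]
    - [0,0,0]
    - [0,0,0]
    - [0,0,0]
    - [0,0,0]
    - [0,0,0]
    - [0,0,0]
    - [0,0,0]
    - [0,0,0]
  dp:
    - [-0.7,0,0]
    - [-1.1,0,0]
    - [-1.1,0,0]
    - [-1.1,0,0]
    - [-1.1,0,0]
    - [-1.1,0,0]
    - [-1.1,0,0]
    - [-1.1,0,0]
    - [-1.1,0,0]
    - [-1.1,0,0]
    - [-1.1,0,0]
    - [-1.1,0,0]
    - [-1.1,0,0]
    - [-1.1,0,0]
    - [-1.1,0,0]
    - [-1.1,0,0]
    - [-1.0,0,0]
    - [-0.6,0,0]
    - [-0.4,0,0]
    - [0,0,0]
  grip: [0,0,0,0,0,0,0,0,0,0,0,0,0,0,0,0,0,0,0,0]

```text
clock: 14.1
tool_pos: [0.5054, -0.3595, 0.0858]
orientation: [0.0, 0.766, 0.643, -0.0]
force: [0.2, 0.9, -1.8]
width: 0.0197
grip_force: 30.0
```

Run:
```python
from h import *
s=tcp()[2];print(s["force"],s["moment"],s["tool_pos"]); plan()
b,_=shot("top"); cv2.imwrite("pics/t4.png",b[:,:,::-1])
save(b,(110,80,510,330),1.95,"t4b")
```

```text
[ 0.17157308  0.92564916 -1.79087527] [ 0.15388644 -0.02309343  0.05991703] [ 0.50535079 -0.35952374  0.08577326]
from [ 0.5054 -0.3595  0.0858 80.0632]
```

View pics/t4b.png

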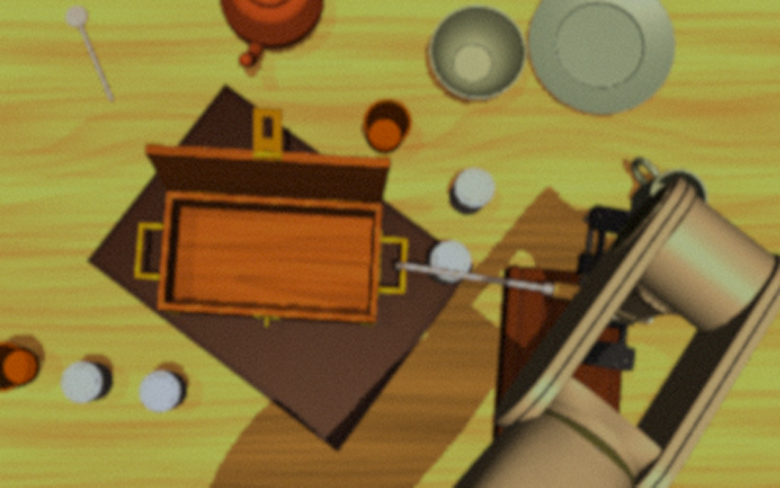

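Rim corners are now at (168,193), (383,203), (377,319) and (160,309). Mat corners show at (225,86), (90,261) and (338,449).

Run:
```python
from h import *
g=lambda u,v,z:atz("top",(110+u/1.95,80+v/1.95),z)
C=[g(*p,.085) for p in[(168,193),(383,203),(377,319),(160,309)]]
d=(C[1]-C[0]+C[2]-C[3]); print(np.mean(C,0),np.degrees(np.arctan2(d[1],d[0])))
print("mat",g(225,86,0),g(90,261,0),g(338,449,0),(g(225,86,0)+g(338,449,0))/2)
print("rod end",g(398,266,.094), "bar",g(407,266,.062))
```

```text
[0.55971673 0.0458716  0.085     ] -93.32314560628116
mat [0.81566007 0.11729854 0.        ] [0.56498409 0.30650378 0.        ] [ 0.30191206 -0.0384538   0.        ] [0.55878607 0.03942237 0.        ]
rod end [ 0.54311676 -0.11856158  0.094     ] bar [ 0.54634315 -0.13301102  0.062     ]
```

Request:
apply_moves:
  dr:
    - [0,0,0]
    - [0,0,0]
    - [0,0,0]
    - [0,0,0]
    - [0,0,0]
    - [0,0,0]
    - [0,0,0]
    - [0,0,0]
    - [0,0,0]
  dp:
    - [-0.3,0,0]
    - [-0.3,0,0]
    - [0,0,0]
    - [0.5,0,0]
    - [0.5,0,0]
    - [0,0,-1]
    - [0,0,-2.5]
    - [0,0,-3.5]
    - [0,0,-2]
  grip: [0,0,0,0,0,0,0,0,0]

```text
clock: 15.28
tool_pos: [0.507, -0.3559, 0.1788]
orientation: [0.002, 0.766, 0.643, 0.0]
force: [0.8, -1.2, -1.5]
width: 0.02
grip_force: 30.0
```

Request:
apply_moves:
  dr:
    - [0,0,9.75]
    - [0,0,9.75]
    - [0,0,9.75]
    - [0,0,9.75]
    - [0,0,9.75]
    - [0,0,9.75]
    - [0,0,9.75]
    - [0,0,9.75]
    - [0,0,9.75]
    - [0,0,0]
  dp:
    - [0,0,0]
    - [0,0,0]
    - [0,0,0]
    - [0,0,0]
    - [0,0,0]
    - [0,0,0]
    - [0,0,0]
    - [0,0,0]
    - [0,0,0]
    - [0,0,0]
  grip: [0,0,0,0,0,0,0,0,0,0]

```text
clock: 16.52
tool_pos: [0.506, -0.3551, 0.1757]
orientation: [0.0, 0.998, -0.066, -0.0]
force: [0.6, -0.4, -2.5]
width: 0.0196
grip_force: 30.0
```

Run:
```python
from h import *
plan((.4374,-.3298,.175,-7.67),(.4374,-.3298,.0512,-7.67)); b,_=shot("top","t5")
save(b,(110,80,510,330),1.95,"t5b")
```

```text
from [ 0.506  -0.3551  0.1757 -7.6155]
to [ 0.4374 -0.3298  0.175  -7.67  ] turn z 0.05 shift cm [-7.14 -1.59  0.07]
to [ 0.4374 -0.3298  0.0512 -7.67  ] turn z 0.0 shift cm [ 0.   -0.   12.38]
```

View pics/t5b.png

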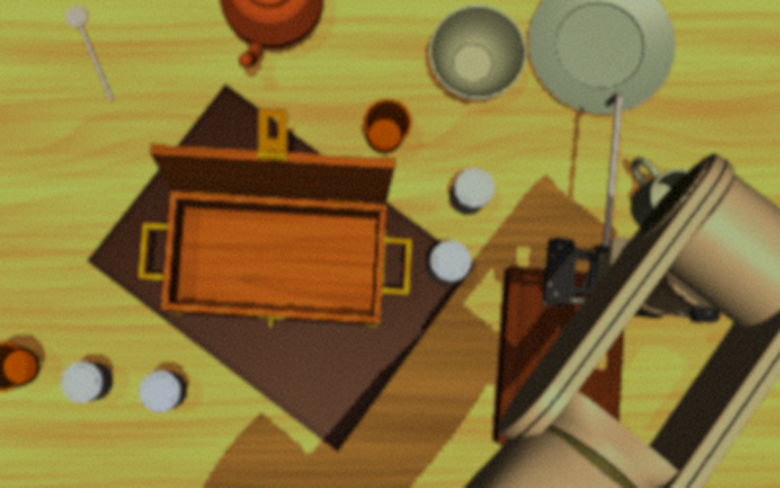

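The chest stands in the middle of the mat and the hook hangs free. Now I lay the hook back.

Request:
apply_moves:
  dr:
    - [0,0,0]
    - [0,0,0]
    - [0,0,0]
    - [0,0,0]
    - [0,0,0]
    - [0,0,0]
    - [0,0,0]
    - [0,0,0]
    - [0,0,0]
  dp:
    - [-3.5,-0.8,0]
    - [-3.6,-0.8,0]
    - [0,0,0]
    - [0,0,4]
    - [0,0,4]
    - [0,0,2.5]
    - [0,0,1]
    - [0,0,0.5]
    - [0,0,0]
  grip: [0,0,0,0,0,0,0,0,0]

```text
clock: 17.7
tool_pos: [0.4385, -0.3302, 0.0565]
orientation: [0.0, 0.998, -0.067, 0.001]
force: [0.5, -0.3, -1.7]
width: 0.02
grip_force: 30.0
```

Run:
```python
from h import *
print(status.sense()["force"]); plan((.4374,-.3298,.0506,-7.67))
```

```text
[ 0.54293238 -0.3106702  -1.68108652]
from [ 0.4385 -0.3302  0.0565 -7.6376]
to [ 0.4374 -0.3298  0.0506 -7.67  ] turn z 0.03 shift cm [-0.11 -0.03  0.59]
```

Request:
apply_moves:
  dr:
    - [0,0,0]
    - [0,0,0]
    - [0,0,0]
    - [0,0,0]
  dp:
    - [-0.1,0,0.3]
    - [0,0,0.1]
    - [0,0,0.1]
    - [0,0,0]
  grip: [0,0,0,0]

```text
clock: 18.2
tool_pos: [0.4368, -0.3296, 0.0507]
orientation: [0.0, 0.998, -0.067, 0.0]
force: [0.3, 0.2, -1.5]
width: 0.0197
grip_force: 30.0
```

Request:
apply_moves:
  dr:
    - [0,0,0]
    - [0,0,0]
    - [0,0,0]
    - [0,0,0]
    - [0,0,0]
    - [0,0,0]
    - [0,0,0]
    - [0,0,0]
    - [0,0,0]
    - [0,0,0]
    - [0,0,0]
    - [0,0,0]
  dp:
    - [0,0,0.05]
    - [0,0,0]
    - [0,0,0]
    - [0,0,0]
    - [0,0,0]
    - [0,0,0]
    - [0,0,-2]
    - [0,0,-4]
    - [0,0,-5]
    - [0,0,-5]
    - [-3,0,0]
    - [0,0,0]
  grip: [0,0,0.7,1,1,1,1,1,1,1,1,1]

```text
clock: 19.7
tool_pos: [0.4064, -0.3258, 0.2109]
orientation: [0.001, 0.998, -0.067, 0.0]
force: [0.1, -0.1, 0.3]
width: 0.0929
grip_force: 0.0
```

Run:
```python
from h import *
plan()
b,_=shot("top","t6"); s,_=shot("scene","s6"); a,c=shot("wrist","w6")
for t in ["tin1"]:
  for n in ["top","scene"]:
    print(n,[(round(d["conf"],2),np.round(d["extent"],1).tolist(),np.round(atz(n,d["extent"][:2],.045),3)) for d in recognise(t,n)])
save(b,(110,80,510,330),1.95,"t6b")
```

```text
from [ 0.4064 -0.3258  0.2109 -7.7231]
top [(0.96, [194.8, 281.8, 26.7, 23.4], array([0.381, 0.191, 0.045])), (0.92, [340.4, 215.8, 22.4, 27.3], array([ 0.549, -0.192,  0.045])), (0.83, [155.0, 274.5, 29.2, 18.7], array([0.401, 0.295, 0.045])), (0.75, [350.5, 178.4, 20.4, 21.8], array([ 0.649, -0.221,  0.045]))]
scene [(0.76, [383.4, 195.9, 23.1, 27.4], array([0.413, 0.294, 0.045])), (0.7, [353.4, 187.1, 18.3, 24.9], array([0.403, 0.19 , 0.045])), (0.63, [215.2, 227.8, 19.5, 24.8], array([ 0.664, -0.218,  0.045])), (0.52, [232.0, 205.1, 17.8, 23.4], array([ 0.569, -0.19 ,  0.045]))]
```

View pics/t6b.png

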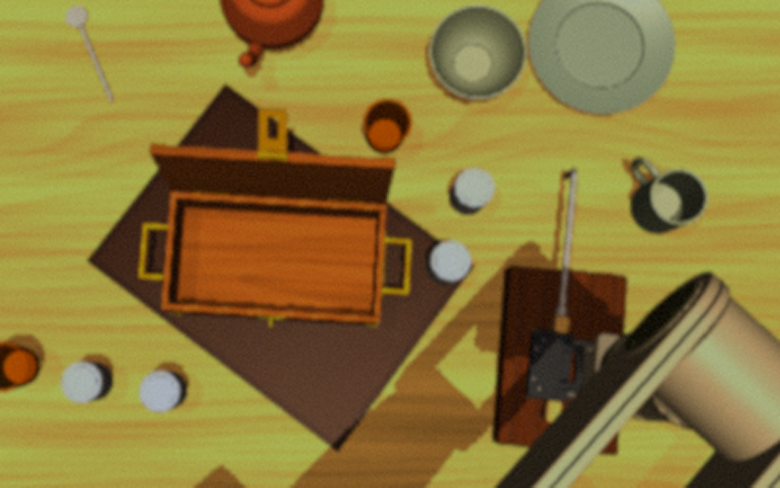

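The hook lies on the block as before, with the four tins where they were. Rim corners are at (170,194), (386,205), (380,322) and (164,312).

Run:
```python
from h import *
g=lambda u,v,z:atz("top",(110+u/1.95,80+v/1.95),z)
C=[g(*p,.085) for p in[(170,194),(386,205),(380,322),(164,312)]]
c=np.mean(C,0); d=(C[1]-C[0]+C[2]-C[3]); yw=np.degrees(np.arctan2(d[1],d[0]))+90; print(c,yw)
r=np.radians(yw); M=np.array([[np.cos(r),-np.sin(r)],[np.sin(r),np.cos(r)]])
for n,u,v in[("A",473,189),("B",450,261),("C",86,380),("D",161,390)]: print(n,g(u,v,.07))
S={}
for n,x,y in[("A",.03,-.068),("B",-.032,-.068),("C",.03,.068),("D",-.032,.068)]: S[n]=c[:2]+M@[x,y]; print("slot",n,S[n])
A=g(473,189,.07); Y=180+yw
plan((*A[:2],.16,Y),(*A[:2],.03,Y),(*A[:2],.15,Y),(S["A"][0],A[1],.15,Y),(*S["A"],.15,Y),(*S["A"],.04,Y))
```

```text
[0.55671535 0.04195708 0.085     ] -3.4570106587605096
A [ 0.64813458 -0.22287466  0.07      ]
B [ 0.55152146 -0.1894859   0.07      ]
C [0.40032253 0.29076851 0.07      ]
D [0.38629898 0.19244075 0.07      ]
slot A [ 0.58256039 -0.02772817]
slot B [ 0.52067321 -0.0239896 ]
slot C [0.59076113 0.10802435]
slot D [0.52887395 0.11176293]
from [ 0.4073 -0.3253  0.2094 -7.6594]
to [ 6.48100e-01 -2.22900e-01  1.60000e-01  1.76543e+02] turn z 175.8 shift cm [-23.42  11.68   4.94]
to [ 6.48100e-01 -2.22900e-01  3.00000e-02  1.76543e+02] turn z 0.0 shift cm [ 0.  0. 13.]
to [ 6.48100e-01 -2.22900e-01  1.50000e-01  1.76543e+02] turn z 0.0 shift cm [  0.   0. -12.]
to [ 5.82600e-01 -2.22900e-01  1.50000e-01  1.76543e+02] turn z 0.0 shift cm [ 6.55 -0.4  -0.  ]
to [ 5.82600e-01 -2.77000e-02  1.50000e-01  1.76543e+02] turn z 0.0 shift cm [ 1.18 19.48 -0.  ]
to [ 5.82600e-01 -2.77000e-02  4.00000e-02  1.76543e+02] turn z 0.0 shift cm [ 0.  0. 11.]
```

Request:
apply_moves:
  dr:
    - [0,0,-9.7]
    - [0,0,-9.7]
    - [0,0,-9.7]
    - [0,0,-9.7]
    - [0,0,-9.7]
    - [0,0,-9.7]
    - [0,0,-9.7]
    - [0,0,-9.7]
    - [0,0,-9.7]
    - [0,0,-9.7]
    - [0,0,-9.7]
    - [0,0,-9.7]
    - [0,0,-9.7]
    - [0,0,-9.7]
    - [0,0,-9.7]
    - [0,0,-9.7]
    - [0,0,-9.7]
    - [0,0,-9.7]
    - [0,0,-9.7]
    - [0,0,0]
  dp:
    - [0,0,0]
    - [0,0,0]
    - [0,0,0]
    - [0,0,0]
    - [0,0,0]
    - [0,0,0]
    - [0,0,0]
    - [0,0,0]
    - [0,0,0]
    - [0,0,0]
    - [0,0,0]
    - [0,0,0]
    - [0,0,0]
    - [0,0,0]
    - [0,0,0]
    - [0,0,0]
    - [0,0,0]
    - [0,0,0]
    - [0,0,0]
    - [0,0,0]
  grip: [1,1,1,1,1,1,1,1,1,1,1,1,1,1,1,1,1,1,1,1]

```text
clock: 22.45
tool_pos: [0.4073, -0.3254, 0.2096]
orientation: [-0.0, 0.03, 1.0, 0.0]
force: [-0.9, 0.3, 0.7]
width: 0.093
grip_force: 0.0
```

Request:
apply_moves:
  dr:
    - [0,0,0]
    - [0,0,0]
    - [0,0,0]
    - [0,0,0]
    - [0,0,0]
    - [0,0,0]
    - [0,0,0]
  dp:
    - [-3.9,1.95,0.5]
    - [-3.9,1.95,0.5]
    - [-3.9,1.95,0.5]
    - [-3.9,1.95,0.5]
    - [-3.9,1.95,0.5]
    - [-3.9,1.95,0.5]
    - [0,0,0]
  grip: [1,1,1,1,1,1,1]

```text
clock: 23.32
tool_pos: [0.6492, -0.2202, 0.1777]
orientation: [-0.001, 0.03, 1.0, 0.001]
force: [-0.1, -0.3, -0.4]
width: 0.0929
grip_force: 0.0
```

Run:
```python
from h import *
plan((.6481,-.2229,.03,176.54))
a,c=shot("wrist","w7")
for d in recognise("tin1","wrist"): print(round(d["conf"],2),np.round(d["extent"]),np.round(atz("wrist",d["extent"][:2],.06,c),3))
```

```text
from [  0.6492  -0.2202   0.1777 176.5537]
to [ 6.4810e-01 -2.2290e-01  3.0000e-02  1.7654e+02] turn z 0.01 shift cm [ 0.09 -0.28 14.77]
0.67 [279. 204.  63.  71.] [ 0.648 -0.221  0.06 ]
0.63 [313.  91.  68.  69.] [ 0.553 -0.187  0.06 ]
```

Request:
apply_moves:
  dr:
    - [0,0,0]
    - [0,0,0]
    - [0,0,0]
    - [0,0,0]
    - [0,0,0]
    - [0,0,0]
    - [0,0,0]
    - [0,0,0]
    - [0,0,0]
    - [0,0,0]
    - [0,0,0]
    - [0,0,0]
    - [0,0,0]
    - [0,0,0]
    - [0,0,0]
    - [0,0,0]
    - [0,0,0]
  dp:
    - [0.1,-0.2,4]
    - [0,0,4]
    - [0,0,4]
    - [0,0,2]
    - [0,0,0.8]
    - [0,0,0]
    - [0,0,0]
    - [0,0,0]
    - [0,0,0]
    - [0,0,0]
    - [0,0,0]
    - [0,0,0]
    - [0,0,-3]
    - [0,0,-4.5]
    - [0,0,-4.5]
    - [0,0,0]
    - [0,0,0]
  grip: [1,1,1,1,1,1,0,0,0,0,0,0,0,0,0,0,0]

```text
clock: 25.55
tool_pos: [0.646, -0.2243, 0.151]
orientation: [-0.001, 0.029, 1.0, 0.0]
force: [-1.0, 0.5, -2.4]
width: 0.0516
grip_force: 30.0
```

Run:
```python
from h import *
p=tcp()[0]
plan((.5826,p[1],.15,176.54),(.5826,-.0277,.15,176.54),(.5826,-.0277,.039,176.54))
```

```text
from [ 6.460000e-01 -2.243000e-01  1.510000e-01  1.766274e+02]
to [ 5.8260e-01 -2.2430e-01  1.5000e-01  1.7654e+02] turn z 0.09 shift cm [ 6.33 -0.38  0.1 ]
to [ 5.8260e-01 -2.7700e-02  1.5000e-01  1.7654e+02] turn z 0.0 shift cm [ 1.19 19.62 -0.  ]
to [ 5.8260e-01 -2.7700e-02  3.9000e-02  1.7654e+02] turn z 0.0 shift cm [ 0.   0.  11.1]
```

Request:
apply_moves:
  dr:
    - [0,0,0]
    - [0,0,0]
    - [0,0,0]
    - [0,0,0]
    - [0,0,0]
    - [0,0,0]
    - [0,0,0]
    - [0,0,0]
    - [0,0,0]
    - [0,0,0]
    - [0,0,0]
    - [0,0,0]
  dp:
    - [3.2,-0.2,0]
    - [3.2,-0.2,0]
    - [0.3,4.9,0]
    - [0.3,4.9,0]
    - [0.3,4.9,0]
    - [0.3,4.9,0]
    - [0,0,0]
    - [0,0,4]
    - [0,0,4]
    - [0,0,2]
    - [0,0,0.8]
    - [0,0,0]
  grip: [0,0,0,0,0,0,0,0,0,0,0,0]

```text
clock: 27.05
tool_pos: [0.5821, -0.0287, 0.0443]
orientation: [-0.0, 0.03, 1.0, -0.0]
force: [-0.5, 0.5, -0.6]
width: 0.0515
grip_force: 30.0
```

Request:
apply_moves:
  dr:
    - [0,0,0]
    - [0,0,0]
    - [0,0,0]
  dp:
    - [0,0,0.2]
    - [0,0,0.1]
    - [0,0,0]
  grip: [0,0,0]

```text
clock: 27.42
tool_pos: [0.5823, -0.0284, 0.0418]
orientation: [0.0, 0.029, 1.0, -0.0]
force: [-0.1, -0.5, -1.6]
width: 0.0514
grip_force: 30.0
```

Request:
apply_moves:
  dr:
    - [0,0,0]
    - [0,0,0]
    - [0,0,0]
    - [0,0,0]
    - [0,0,0]
    - [0,0,0]
    - [0,0,0]
    - [0,0,0]
    - [0,0,0]
  dp:
    - [0,0,0.15]
    - [0,0,0]
    - [0,0,0]
    - [0,0,0]
    - [0,0,0]
    - [0,0,-3]
    - [0,0,-4.5]
    - [0,0,-4.5]
    - [0,0,0]
  grip: [0,0,0.72,0.72,0.72,0.72,0.72,0.72,0.72]

```text
clock: 28.55
tool_pos: [0.585, -0.0287, 0.1649]
orientation: [0.004, 0.029, 1.0, -0.0]
force: [0.5, -0.3, -1.0]
width: 0.0668
grip_force: 0.0
```

Run:
```python
from h import *
plan((.5515,-.1895,.16,86.5))
```

```text
from [ 5.850000e-01 -2.870000e-02  1.649000e-01  1.766292e+02]
to [ 0.5515 -0.1895  0.16   86.5   ] turn z 90.13 shift cm [-16.25  -2.36   0.49]
```

Request:
apply_moves:
  dr:
    - [0,0,0]
    - [0,0,0]
    - [0,0,0]
    - [0,0,0]
    - [0,0,10]
    - [0,0,10]
    - [0,0,10]
    - [0,0,10]
    - [0,0,10]
    - [0,0,10]
    - [0,0,10]
    - [0,0,10]
    - [0,0,10]
    - [0,0,0]
  dp:
    - [0.6,-4.1,0]
    - [0.6,-4.1,0]
    - [0.6,-4.1,0]
    - [0.6,-4.0,0]
    - [0,0,0]
    - [0,0,0]
    - [0,0,0]
    - [0,0,0]
    - [0,0,0]
    - [0,0,0]
    - [0,0,0]
    - [0,0,0]
    - [0,0,0]
    - [0,0,0]
  grip: [1,1,1,1,1,1,1,1,1,1,1,1,1,1]

```text
clock: 30.3
tool_pos: [0.5478, -0.1894, 0.1585]
orientation: [-0.001, 0.727, 0.686, -0.0]
force: [0.2, 0.1, 0.0]
width: 0.0928
grip_force: 0.0
```

Run:
```python
from h import *
b,_=shot("top","t8"); 
for d in recognise("tin1","top"): print(round(d["conf"],2),np.round(d["extent"]),np.round(atz("top",d["extent"][:2],.045),3))
a,c=shot("wrist","w8")
for d in recognise("tin1","wrist"): print("w",round(d["conf"],2),np.round(d["extent"]),np.round(atz("wrist",d["extent"][:2],.06,c),3))
plan((.5515,-.1895,.03,86.5))
```

```text
0.85 [280. 202.  15.  25.] [ 0.587 -0.034  0.045]
0.77 [156. 275.  32.  16.] [0.399 0.294 0.045]
0.59 [193. 282.  23.  20.] [0.382 0.195 0.045]
w 0.76 [291. 207.  64.  70.] [ 0.554 -0.187  0.06 ]
w 0.6 [329.  24.  76.  47.] [ 0.589 -0.049  0.06 ]
from [ 0.5482 -0.1896  0.1592 86.7944]
to [ 5.515e-01 -1.895e-01  3.000e-02  8.650e+01] turn z 0.29 shift cm [ 0.03  0.33 12.92]
```

Request:
apply_moves:
  dr:
    - [0,0,0]
    - [0,0,0]
    - [0,0,0]
    - [0,0,0]
    - [0,0,0]
    - [0,0,0]
    - [0,0,0]
    - [0,0,0]
    - [0,0,0]
    - [0,0,0]
    - [0,0,0]
    - [0,0,0]
    - [0,0,0]
    - [0,0,0]
    - [0,0,0]
  dp:
    - [0,0.4,4]
    - [0,0,4]
    - [0,0,3]
    - [0,0,1.9]
    - [0,0,0]
    - [0,0,0]
    - [0,0,0]
    - [0,0,0]
    - [0,0,0]
    - [0,0,0]
    - [0,0,0]
    - [0,0,-3]
    - [0,0,-4.5]
    - [0,0,-4.8]
    - [0,0,0]
  grip: [1,1,1,1,1,0,0,0,0,0,0,0,0,0,0]

```text
clock: 32.38
tool_pos: [0.5551, -0.1911, 0.1588]
orientation: [0.004, 0.728, 0.686, 0.002]
force: [1.2, 0.0, -0.5]
width: 0.0515
grip_force: 30.0
```

Request:
apply_moves:
  dr:
    - [0,0,-10]
    - [0,0,-10]
    - [0,0,-10]
    - [0,0,-10]
    - [0,0,-10]
    - [0,0,-10]
    - [0,0,-10]
    - [0,0,-10]
    - [0,0,-10]
    - [0,0,0]
  dp:
    - [0,0,0]
    - [0,0,0]
    - [0,0,0]
    - [0,0,0]
    - [0,0,0]
    - [0,0,0]
    - [0,0,0]
    - [0,0,0]
    - [0,0,0]
    - [0,0,0]
  grip: [0,0,0,0,0,0,0,0,0,0]

```text
clock: 33.62
tool_pos: [0.5514, -0.1895, 0.1519]
orientation: [-0.001, 0.03, 1.0, 0.0]
force: [-0.3, -0.1, -0.4]
width: 0.0519
grip_force: 30.0
```

Run:
```python
from h import *
s=status.sense(); print(s["width"],s["grip_force"])
plan((.5207,-.0265,.152,176.54),(.5207,-.0265,.0395,176.54))
```

```text
0.051912964771495644 29.998549818992615
from [ 5.514000e-01 -1.895000e-01  1.519000e-01  1.765628e+02]
to [ 5.2070e-01 -2.6500e-02  1.5200e-01  1.7654e+02] turn z 0.02 shift cm [ 4.050e+00  1.609e+01 -1.000e-02]
to [ 5.2070e-01 -2.6500e-02  3.9500e-02  1.7654e+02] turn z 0.0 shift cm [ 0.    0.   11.25]
```

Request:
apply_moves:
  dr:
    - [0,0,0]
    - [0,0,0]
    - [0,0,0]
    - [0,0,0]
    - [0,0,0]
    - [0,0,0]
    - [0,0,0]
    - [0,0,0]
    - [0,0,0]
    - [0,0,0]
    - [0,0,0]
  dp:
    - [1,4,0]
    - [1,4,0]
    - [1,4,0]
    - [1,4,0]
    - [0,0,0]
    - [0,0,4]
    - [0,0,4]
    - [0,0,2]
    - [0,0,0.8]
    - [0,0,0.3]
    - [0,0,0]
  grip: [0,0,0,0,0,0,0,0,0,0,0]

```text
clock: 35.0
tool_pos: [0.5226, -0.0281, 0.0434]
orientation: [0.001, 0.03, 1.0, -0.0]
force: [1.3, 0.7, -1.1]
width: 0.0517
grip_force: 30.0
```

Request:
apply_moves:
  dr:
    - [0,0,0]
    - [0,0,0]
    - [0,0,0]
    - [0,0,0]
    - [0,0,0]
    - [0,0,0]
    - [0,0,0]
    - [0,0,0]
    - [0,0,0]
    - [0,0,0]
  dp:
    - [0,0,0.15]
    - [0,0,0]
    - [0,0,0]
    - [0,0,0]
    - [0,0,0]
    - [0,0,0]
    - [0,0,-3]
    - [0,0,-4.5]
    - [0,0,-4.5]
    - [0,0,0]
  grip: [0,0,0,0.72,0.72,0.72,0.72,0.72,0.72,0.72]

```text
clock: 36.25
tool_pos: [0.5249, -0.0282, 0.166]
orientation: [0.004, 0.029, 1.0, -0.001]
force: [0.3, -0.4, -0.3]
width: 0.067
grip_force: 0.0
```

Run:
```python
from h import *
b,_=shot("top","t9"); 
for d in recognise("tin1","top"): print(round(d["conf"],2),np.round(d["extent"]),np.round(atz("top",d["extent"][:2],.045),3))
plan((.400,.2925,.16,176.5),(.3845,.193,.16,176.5))
```

```text
0.98 [194. 282.  25.  19.] [0.381 0.192 0.045]
0.77 [155. 276.  30.  17.] [0.397 0.295 0.045]
from [ 5.221000e-01 -2.790000e-02  1.613000e-01  1.766265e+02]
to [4.000e-01 2.925e-01 1.600e-01 1.765e+02] turn z 0.13 shift cm [14.14 31.23  0.13]
to [3.845e-01 1.930e-01 1.600e-01 1.765e+02] turn z 0.0 shift cm [  0.94 -10.03  -0.  ]
```

Request:
apply_moves:
  dr:
    - [0,0,0]
    - [0,0,0]
    - [0,0,0]
    - [0,0,0]
    - [0,0,0]
    - [0,0,0]
    - [0,0,0]
    - [0,0,0]
    - [0,0,0]
  dp:
    - [1.77,3.9,0]
    - [1.77,3.9,0]
    - [1.77,3.9,0]
    - [1.77,3.9,0]
    - [1.77,3.9,0]
    - [1.77,3.9,0]
    - [1.77,3.9,0]
    - [1.77,3.9,0]
    - [0,0,0]
  grip: [0.85,0.85,0.85,0.85,0.85,0.85,0.85,0.85,0.85]

```text
clock: 37.48
tool_pos: [0.3965, 0.2935, 0.159]
orientation: [-0.002, 0.028, 1.0, -0.001]
force: [0.2, 0.5, -0.5]
width: 0.079
grip_force: 0.0
```

Run:
```python
from h import *
a,c=shot("wrist","w9")
for d in recognise("tin1","wrist"): print("w",round(d["conf"],2),np.round(d["extent"]),np.round(atz("wrist",d["extent"][:2],.06,c),3))
plan((.400,.2925,.03,176.5))
```

```text
w 0.92 [172. 202.  86.  68.] [0.383 0.202 0.06 ]
from [3.979000e-01 2.915000e-01 1.594000e-01 1.767088e+02]
to [4.000e-01 2.925e-01 3.000e-02 1.765e+02] turn z 0.21 shift cm [-0.21  0.12 12.94]
```

Run:
```python
from h import *
a,c=shot("wrist","w10"); print(proj("wrist",[(.4,.2925,.06),(.3845,.193,.06)],c))
for f in(recognise,cut_out):
  for d in f("tin1","wrist"): print("w",round(d["conf"],2),np.round(d["extent"]),np.round(atz("wrist",d["extent"][:2],.06,c),3))
b,_=shot("top"); s,_=shot("scene")
for n in("top","scene"):
  for d in recognise("tin1",n): print(n,round(d["conf"],2),np.round(d["extent"]),np.round(atz(n,d["extent"][:2],.045),3))
```

```text
[[281.86982343 213.34726417]
 [163.96941612 202.38227262]]
w 0.92 [291. 208.  65.  76.] [0.396 0.301 0.06 ]
w 0.85 [176. 198.  79.  71.] [0.381 0.204 0.06 ]
w 0.77 [291. 209.  64.  74.] [0.396 0.3   0.06 ]
w 0.65 [175. 198.  83.  67.] [0.381 0.203 0.06 ]
top 0.92 [280. 202.  20.  22.] [ 0.587 -0.033  0.045]
top 0.76 [194. 281.  23.  20.] [0.383 0.194 0.045]
scene 0.88 [355. 186.  19.  25.] [0.398 0.194 0.045]
scene 0.81 [282. 203.  18.  21.] [ 0.522 -0.029  0.045]
scene 0.72 [382. 195.  17.  24.] [0.409 0.289 0.045]
```

Request:
apply_moves:
  dr:
    - [0,0,0]
    - [0,0,0]
    - [0,0,0]
    - [0,0,0]
    - [0,0,0]
    - [0,0,0]
    - [0,0,0]
    - [0,0,0]
    - [0,0,0]
    - [0,0,0]
    - [0,0,0]
    - [0,0,0]
    - [0,0,0]
    - [0,0,0]
    - [0,0,0]
  dp:
    - [-0.1,0.4,0]
    - [0,0,4]
    - [0,0,4]
    - [0,0,3]
    - [0,0,1.9]
    - [0,0,0]
    - [0,0,0]
    - [0,0,0]
    - [0,0,0]
    - [0,0,0]
    - [0,0,0]
    - [0,0,-3]
    - [0,0,-4.5]
    - [0,0,-4.5]
    - [0,0,0]
  grip: [0.85,0.85,0.85,0.85,0.85,0.85,0,0,0,0,0,0,0,0,0]

```text
clock: 39.8
tool_pos: [0.4024, 0.2973, 0.1564]
orientation: [0.003, 0.029, 1.0, 0.002]
force: [-0.3, 0.7, -1.0]
width: 0.0519
grip_force: 30.0
```

Run:
```python
from h import *
s=status.sense(); print(s["width"],s["grip_force"])
plan((.590,.106,.152,176.54),(.590,.106,.0395,176.54))
```

```text
0.051856658611776525 29.999707639217377
from [4.024000e-01 2.973000e-01 1.564000e-01 1.766263e+02]
to [5.9000e-01 1.0600e-01 1.5200e-01 1.7654e+02] turn z 0.09 shift cm [-19.88 -17.96   0.44]
to [5.9000e-01 1.0600e-01 3.9500e-02 1.7654e+02] turn z 0.0 shift cm [ 0.    0.   11.25]
```

Request:
apply_moves:
  dr:
    - [0,0,0]
    - [0,0,0]
    - [0,0,0]
    - [0,0,0]
    - [0,0,0]
    - [0,0,0]
    - [0,0,0]
    - [0,0,0]
    - [0,0,0]
  dp:
    - [-2.85,-2.55,0]
    - [-2.85,-2.55,0]
    - [-2.85,-2.55,0]
    - [-2.85,-2.55,0]
    - [-2.85,-2.55,0]
    - [-2.85,-2.55,0]
    - [-2.85,-2.55,0]
    - [0,0,0]
    - [0,0,0]
  grip: [0,0,0,0,0,0,0,0,0]

```text
clock: 40.92
tool_pos: [0.5876, 0.1061, 0.1506]
orientation: [-0.001, 0.03, 1.0, 0.0]
force: [-0.3, 0.3, -0.7]
width: 0.0513
grip_force: 30.0
```

Run:
```python
from h import *
plan((.590,.106,.0395,176.54))
```

```text
from [5.876000e-01 1.061000e-01 1.506000e-01 1.766041e+02]
to [5.9000e-01 1.0600e-01 3.9500e-02 1.7654e+02] turn z 0.06 shift cm [-0.24  0.   11.11]
```

Request:
apply_moves:
  dr:
    - [0,0,0]
    - [0,0,0]
    - [0,0,0]
    - [0,0,0]
    - [0,0,0]
    - [0,0,0]
    - [0,0,0]
    - [0,0,0]
    - [0,0,0]
    - [0,0,0]
    - [0,0,0]
    - [0,0,0]
    - [0,0,0]
    - [0,0,0]
  dp:
    - [0,0,4]
    - [0,0,4]
    - [0,0,2]
    - [0,0,0.7]
    - [0,0,0.3]
    - [0,0,0.1]
    - [0,0,0]
    - [0,0,0]
    - [0,0,0]
    - [0,0,0]
    - [0,0,-3]
    - [0,0,-4.5]
    - [0,0,-4.5]
    - [0,0,0]
  grip: [0,0,0,0,0,0,0,0.72,0.72,0.72,0.72,0.72,0.72,0.72]

```text
clock: 42.68
tool_pos: [0.5919, 0.1063, 0.1666]
orientation: [0.004, 0.029, 1.0, 0.001]
force: [0.1, -0.2, 0.9]
width: 0.067
grip_force: 0.0
```

Run:
```python
from h import *
plan((.3835,.1945,.16,176.5))
```

```text
from [5.919000e-01 1.063000e-01 1.666000e-01 1.766256e+02]
to [3.835e-01 1.945e-01 1.600e-01 1.765e+02] turn z 0.13 shift cm [21.34  7.53  0.66]
```

Request:
apply_moves:
  dr:
    - [0,0,0]
    - [0,0,0]
    - [0,0,0]
    - [0,0,0]
    - [0,0,0]
    - [0,0,0]
    - [0,0,0]
  dp:
    - [4.2,1.5,0]
    - [4.2,1.5,0]
    - [4.2,1.5,0]
    - [4.2,1.5,0]
    - [4.1,1.5,0]
    - [0,0,0]
    - [0,0,0]
  grip: [1,1,1,1,1,1,1]

```text
clock: 43.55
tool_pos: [0.3846, 0.1931, 0.1608]
orientation: [0.0, 0.029, 1.0, -0.0]
force: [0.3, -0.7, -0.2]
width: 0.0932
grip_force: 0.0
```

Run:
```python
from h import *
a,c=shot("wrist","w11")
for d in recognise("tin1","wrist"): print("w",round(d["conf"],2),np.round(d["extent"]),np.round(atz("wrist",d["extent"][:2],.06,c),3))
b,_=shot("top")
for d in recognise("tin1","top"): print(round(d["conf"],2),np.round(d["extent"]),np.round(atz("top",d["extent"][:2],.045),3))
plan((.3835,.1945,.03,176.5))
```

```text
w 0.89 [286. 206.  66.  70.] [0.381 0.199 0.06 ]
w 0.82 [215. 375.  54.  54.] [0.552 0.117 0.06 ]
0.93 [281. 202.  18.  19.] [ 0.588 -0.035  0.045]
0.86 [228. 200.  28.  21.] [0.594 0.106 0.045]
0.75 [278. 230.  20.  22.] [ 0.513 -0.027  0.045]
from [3.851000e-01 1.927000e-01 1.609000e-01 1.765691e+02]
to [3.835e-01 1.945e-01 3.000e-02 1.765e+02] turn z 0.07 shift cm [ 0.17  0.17 13.09]
```

Request:
apply_moves:
  dr:
    - [0,0,0]
    - [0,0,0]
    - [0,0,0]
    - [0,0,0]
    - [0,0,0]
    - [0,0,0]
    - [0,0,0]
    - [0,0,0]
    - [0,0,0]
    - [0,0,0]
    - [0,0,0]
    - [0,0,0]
    - [0,0,0]
    - [0,0,0]
    - [0,0,0]
    - [0,0,0]
    - [0,0,0]
  dp:
    - [0.1,0.3,0]
    - [0,0,4]
    - [0,0,4]
    - [0,0,3]
    - [0,0,2.1]
    - [0,0,0]
    - [0,0,0]
    - [0,0,0]
    - [0,0,0]
    - [0,0,0]
    - [0,0,0]
    - [0,0,0]
    - [0,0,-3]
    - [0,0,-4.5]
    - [0,0,-4.7]
    - [0,0,0]
    - [0,0,0]
  grip: [1,1,1,1,1,1,0,0,0,0,0,0,0,0,0,0,0]

```text
clock: 45.88
tool_pos: [0.3832, 0.196, 0.1511]
orientation: [-0.001, 0.029, 1.0, -0.0]
force: [0.0, -0.6, -2.3]
width: 0.0516
grip_force: 30.0
```

Run:
```python
from h import *
s=status.sense(); print(s["width"],s["grip_force"])
plan((.5285,.109,.152,176.54),(.5285,.109,.0395,176.54))
```

```text
0.05164274562725558 29.999607503414154
from [3.832000e-01 1.960000e-01 1.511000e-01 1.766266e+02]
to [5.2850e-01 1.0900e-01 1.5200e-01 1.7654e+02] turn z 0.09 shift cm [-15.03  -7.81  -0.09]
to [5.2850e-01 1.0900e-01 3.9500e-02 1.7654e+02] turn z 0.0 shift cm [ 0.    0.   11.25]
```

Request:
apply_moves:
  dr:
    - [0,0,0]
    - [0,0,0]
    - [0,0,0]
    - [0,0,0]
    - [0,0,0]
    - [0,0,0]
    - [0,0,0]
    - [0,0,0]
    - [0,0,0]
    - [0,0,0]
    - [0,0,0]
    - [0,0,0]
  dp:
    - [-3.7,-1.95,0]
    - [-3.7,-1.95,0]
    - [-3.7,-1.95,0]
    - [-3.7,-1.95,0]
    - [0,0,0]
    - [0,0,0]
    - [0,0,4]
    - [0,0,4]
    - [0,0,2]
    - [0,0,0.8]
    - [0,0,0]
    - [0,0,0]
  grip: [0,0,0,0,0,0,0,0,0,0,0,0]

```text
clock: 47.38
tool_pos: [0.5276, 0.11, 0.0454]
orientation: [0.001, 0.029, 1.0, 0.0]
force: [-0.8, 0.1, -1.5]
width: 0.0517
grip_force: 30.0
```

Request:
apply_moves:
  dr:
    - [0,0,0]
    - [0,0,0]
    - [0,0,0]
    - [0,0,0]
    - [0,0,0]
    - [0,0,0]
    - [0,0,0]
    - [0,0,0]
    - [0,0,0]
    - [0,0,0]
    - [0,0,0]
    - [0,0,0]
  dp:
    - [0,0,0.3]
    - [0,0,0.1]
    - [0,0,0]
    - [0,0,0]
    - [0,0,0]
    - [0,0,0]
    - [0,0,0]
    - [0,0,-3]
    - [0,0,-4.5]
    - [0,0,-4.5]
    - [0,0,-3]
    - [0,0,0]
  grip: [0,0,0,0,0.72,0.72,0.72,0.72,0.72,0.72,0.72,0.72]

```text
clock: 48.88
tool_pos: [0.5289, 0.1099, 0.1935]
orientation: [0.003, 0.029, 1.0, 0.0]
force: [-0.3, 1.2, -0.5]
width: 0.0672
grip_force: 0.0
```

Request:
apply_moves:
  dr:
    - [0,0,0]
    - [0,0,0]
    - [0,0,0]
    - [0,0,0]
    - [0,0,0]
    - [0,0,0]
  dp:
    - [5,0,-3]
    - [5,0,-3]
    - [3,0,-2]
    - [0,-5,0]
    - [0,-5,0]
    - [0,0,0]
  grip: [0,0,0,0,0,0]

```text
clock: 49.62
tool_pos: [0.3906, 0.015, 0.2687]
orientation: [-0.001, 0.032, 0.999, -0.0]
force: [-0.5, 1.1, 0.2]
width: 0.0117
grip_force: 0.0
```

Run:
```python
from h import *
plan()
b,_=shot("top","t12"); s,_=shot("scene","s12")
t=cv2.resize(b[95:255,140:420],(784,448),interpolation=cv2.INTER_CUBIC); cv2.imwrite("pics/t12b.png",t[:,:,::-1])
for tn in("tin1","chest_hasp","chest_lid"):
 for d in recognise(tn,"top"): print(tn,round(d["conf"],2),np.round(d["extent"],1),np.round(atz("top",d["extent"][:2],.07),3))
 for d in recognise(tn,"scene"): print(" scene",tn,round(d["conf"],2),np.round(d["extent"],1))
```

```text
from [3.906000e-01 1.500000e-02 2.687000e-01 1.763548e+02]
tin1 0.89 [277.9 229.6  18.9  19.9] [ 0.513 -0.026  0.07 ]
tin1 0.7 [227.4 226.3  21.2  21.5] [0.523 0.104 0.07 ]
tin1 0.69 [279.7 201.1  17.6  24.7] [ 0.587 -0.032  0.07 ]
tin1 0.67 [227.9 201.   24.9  21. ] [0.588 0.103 0.07 ]
 scene tin1 0.84 [282.5 202.6  16.4  21.4]
 scene tin1 0.8 [321.2 214.   16.9  17.8]
 scene tin1 0.16 [196.6 186.3  46.   88.4]
chest_hasp 0.65 [248.8 146.5  15.7  28.6] [0.733 0.048 0.07 ]
 scene chest_hasp 0.25 [243.4 257.   21.1  26.8]
chest_lid 0.62 [249.  162.1 129.   47.5] [0.691 0.047 0.07 ]
 scene chest_lid 0.97 [295.8 226.1  96.7  54.4]
 scene chest_lid 0.21 [302.8 219.6 114.8  74.6]
```

View pics/t12b.png

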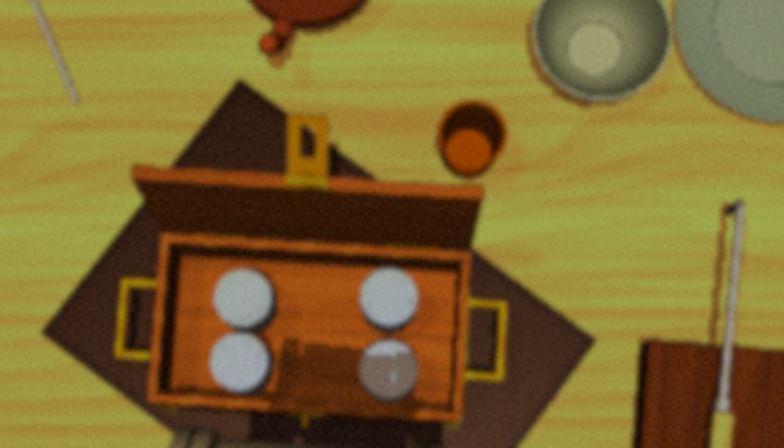

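All four tins stand upright in the chest: tops at (243,297), (388,297), (240,362) and (388,368). The lid's edge runs from (133,168) to (483,190), with the hasp standing at (307,115–185).

```bash
cat >> h.py <<'E'
def chest(cx,cy,yw):
    r=np.radians(yw); M=np.array([[np.cos(r),-np.sin(r),0],[np.sin(r),np.cos(r),0],[0,0,1]])
    return lambda x,y,z: M@np.array([x,y,z],float)+[cx,cy,0]
def rows(W,yaw,start=None):
    p,_,_=tcp(); c=np.array(p if start is None else start); a=np.radians(yaw)
    for w in W:
        d=np.array(w)-c; print(np.round(100*np.array([np.cos(a)*d[0]+np.sin(a)*d[1],np.sin(a)*d[0]-np.cos(a)*d[1],-d[2]]),2).tolist(),end=", "); c=np.array(w)
    print()
E
python3 - <<'E'
from h import *
g=lambda u,v,z:atz("top",(140+u/2.8,95+v/2.8),z)
C=[g(*p,.085) for p in[(163,235),(472,250),(462,421),(150,404)]]
c=np.mean(C,0); d=(C[1]-C[0]+C[2]-C[3]); yw=np.degrees(np.arctan2(d[1],d[0]))+90; print(c,yw,[np.linalg.norm(C[i]-C[i-1]) for i in range(4)])
T=chest(c[0],c[1],yw)
for th in(1.5,1.6,1.7,1.8):
    e=T(.078-.156*np.cos(th),0,.085+.156*np.sin(th)); print(th,"edge mid px",(proj("top",e)-[140,95])*2.8, (proj("top",T(.078-.156*np.cos(th)+.012*np.sin(th),.143,.085+.156*np.sin(th)+.012*np.cos(th)))-[140,95])*2.8)
th=1.7
hx,hz=.078-.159*np.cos(th)+.006,.085+.159*np.sin(th)
for ph in(1.2,1.4,1.57,1.8,2.0,2.2,2.4):
    a=(th)  # lid outward dir u=(-cos,sin); under-normal n=(-sin,-cos)
    u=np.array([-np.cos(a),np.sin(a)]); n=np.array([-np.sin(a),-np.cos(a)])
    t=np.array([hx,hz])+.056*(np.sin(ph)*u+np.cos(ph)*n); print("hasp",ph,np.round(t,3),(proj("top",T(t[0],0,t[1]))-[140,95])*2.8,proj("scene",T(t[0],0,t[1])))
E
```

```text
[0.55793005 0.04114467 0.085     ] -3.6205765684709377 [np.float64(0.15597227389232318), np.float64(0.2849660055436342), np.float64(0.1573168816924224), np.float64(0.28349925830529027)]
1.5 edge mid px [[305.52844855 221.92518388]] [[129.13450193 198.13068195]]
1.6 edge mid px [[306.6464526  202.81639272]] [[130.78629144 179.39487819]]
1.7 edge mid px [[307.87273296 184.24441076]] [[132.77870295 161.41029278]]
1.8 edge mid px [[309.18900249 166.46777221]] [[135.07974704 144.42109503]]
hasp 1.2 [0.091 0.297] [[302.87628717 176.63068796]] [[294.71315006 200.19905463]]
hasp 1.4 [0.102 0.299] [[303.60437763 161.97948826]] [[293.55499382 203.26007812]]
hasp 1.57 [0.112 0.298] [[304.37289329 149.9708567 ]] [[292.53686853 206.24123527]]
hasp 1.8 [0.124 0.295] [[305.5820985  135.11759873]] [[291.17129021 210.65411881]]
hasp 2.0 [0.134 0.29 ] [[306.73838763 124.11965749]] [[290.05246254 214.66210509]]
hasp 2.2 [0.143 0.283] [[307.93613553 115.39481486]] [[289.05062913 218.63960654]]
hasp 2.4 [0.15  0.275] [[309.12185071 109.27576595]] [[288.2102526  222.40822628]]
```

Run:
```python
from h import *
T=chest(.5579,.0411,-3.6)
p,_,_=tcp(); Y=86.4
a=T(.145,.07,0); plan((*p[:2],.34,Y),(a[0],a[1],.34,Y),(a[0],a[1],.217,Y))
th=np.linspace(1.85,0,21)
W=[]
r=.135
for t in th: W.append(T(.078-r*np.cos(t)+.012*np.sin(t)+.0175,.07,.085+r*np.sin(t)+.012*np.cos(t)))
rows(W,Y,start=T(.145,.07,.217))
```

```text
from [3.91200e-01 1.83000e-02 2.69900e-01 1.76727e+02]
to [3.912e-01 1.830e-02 3.400e-01 8.640e+01] turn z 90.33 shift cm [ 0.    0.   -7.01]
to [ 0.707   0.1019  0.34   86.4   ] turn z 0.0 shift cm [10.32 31.   -0.  ]
to [ 0.707   0.1019  0.217  86.4   ] turn z 0.0 shift cm [ 0.   0.  12.3]
[0.0, -0.08, 0.55], [-0.0, -1.19, -0.4], [-0.0, -1.22, -0.28], [0.0, -1.24, -0.17], [0.0, -1.25, -0.06], [-0.0, -1.25, 0.06], [0.0, -1.24, 0.18], [0.0, -1.22, 0.29], [-0.0, -1.19, 0.4], [-0.0, -1.15, 0.51], [0.0, -1.09, 0.61], [0.0, -1.03, 0.71], [-0.0, -0.96, 0.8], [0.0, -0.88, 0.89], [0.0, -0.8, 0.97], [-0.0, -0.7, 1.04], [0.0, -0.61, 1.1], [-0.0, -0.5, 1.15], [-0.0, -0.39, 1.19], [0.0, -0.28, 1.22], [-0.0, -0.17, 1.24],
```

Request:
apply_moves:
  dr:
    - [0,0,0]
    - [0,0,0]
    - [0,0,10]
    - [0,0,10]
    - [0,0,10]
    - [0,0,10]
    - [0,0,10]
    - [0,0,10]
    - [0,0,10]
    - [0,0,10]
    - [0,0,10]
    - [0,0,0]
  dp:
    - [0,0,-3.5]
    - [0,0,-3.5]
    - [0,0,0]
    - [0,0,0]
    - [0,0,0]
    - [0,0,0]
    - [0,0,0]
    - [0,0,0]
    - [0,0,0]
    - [0,0,0]
    - [0,0,0]
    - [0,0,0]
  grip: [0,0,0,0,0,0,0,0,0,0,0,0]

```text
clock: 51.52
tool_pos: [0.3912, 0.018, 0.3401]
orientation: [-0.0, 0.727, 0.687, -0.0]
force: [0.3, 0.3, -0.5]
width: 0.0003
grip_force: 0.0
```

Request:
apply_moves:
  dr:
    - [0,0,0]
    - [0,0,0]
    - [0,0,0]
    - [0,0,0]
    - [0,0,0]
    - [0,0,0]
    - [0,0,0]
    - [0,0,0]
    - [0,0,0]
  dp:
    - [1.3,3.9,0]
    - [1.3,3.9,0]
    - [1.3,3.9,0]
    - [1.3,3.9,0]
    - [1.3,3.9,0]
    - [1.3,3.9,0]
    - [1.3,3.9,0]
    - [1.3,3.8,0]
    - [0,0,0]
  grip: [0,0,0,0,0,0,0,0,0]

```text
clock: 52.65
tool_pos: [0.7089, 0.1041, 0.3354]
orientation: [-0.002, 0.726, 0.688, -0.002]
force: [-0.8, 0.5, -0.5]
width: 0.0003
grip_force: 0.0
```

Run:
```python
from h import *
plan((.707,.1019,.217,86.4)); print(status.sense()["width"])
```

```text
from [ 0.7089  0.1041  0.3354 86.9398]
to [ 0.707   0.1019  0.217  86.4   ] turn z 0.54 shift cm [-0.23 -0.18 11.84]
0.00028987625192242167
```

Request:
apply_moves:
  dr:
    - [0,0,0]
    - [0,0,0]
    - [0,0,0]
    - [0,0,0]
    - [0,0,0]
    - [0,0,0]
    - [0,0,0]
    - [0,0,0]
    - [0,0,0]
  dp:
    - [0,0,4]
    - [0,0,4]
    - [0,0,3]
    - [0,0,1.4]
    - [0,0,0]
    - [0,-1.2,-0.4]
    - [0,-1.2,-0.3]
    - [0,-1.2,-0.2]
    - [0,0,0]
  grip: [0,0,0,0,0,0,0,0,0]

```text
clock: 53.78
tool_pos: [0.6715, 0.1054, 0.2272]
orientation: [0.001, 0.727, 0.686, 0.001]
force: [0.2, -0.3, 0.2]
width: 0.0008
grip_force: 0.0
```

Run:
```python
from h import *
T=chest(.5579,.0411,-3.6)
p,_,s=tcp(); print(p,s["force"]); r=np.radians(-3.6); d=p[:2]-[.5579,.0411]; print("chest xy",np.cos(r)*d[0]+np.sin(r)*d[1],-np.sin(r)*d[0]+np.cos(r)*d[1])
r=.135;W=[]
for t in np.linspace(1.5,0,20): W.append(T(.078-r*np.cos(t)+.012*np.sin(t)+.0175,.07,.085+r*np.sin(t)+.012*np.cos(t)))
rows(W,86.4)
```

```text
[0.67154041 0.10537409 0.2272498 ] [ 0.18485258 -0.32116738  0.15340087]
chest xy 0.1093803675171356 0.07128280377393999
[-0.13, -1.15, 0.67], [-0.0, -1.07, 0.02], [-0.0, -1.06, 0.11], [0.0, -1.05, 0.19], [-0.0, -1.03, 0.27], [0.0, -1.01, 0.35], [-0.0, -0.98, 0.43], [-0.0, -0.94, 0.51], [0.0, -0.9, 0.58], [0.0, -0.85, 0.65], [0.0, -0.8, 0.72], [-0.0, -0.74, 0.78], [0.0, -0.67, 0.83], [-0.0, -0.61, 0.88], [-0.0, -0.53, 0.93], [0.0, -0.46, 0.97], [0.0, -0.38, 1.0], [-0.0, -0.3, 1.03], [0.0, -0.22, 1.05], [-0.0, -0.14, 1.06],
```

Request:
apply_moves:
  dr:
    - [0,0,0]
    - [0,0,0]
    - [0,0,0]
    - [0,0,0]
    - [0,0,0]
    - [0,0,0]
    - [0,0,0]
    - [0,0,0]
    - [0,0,0]
    - [0,0,0]
  dp:
    - [0,-1.15,0.6]
    - [0,-1.1,0]
    - [0,-1.1,0.1]
    - [0,-1.05,0.2]
    - [0,-1.05,0.3]
    - [0,-1,0.35]
    - [0,-1,0.4]
    - [0,-0.95,0.5]
    - [0,-0.9,0.6]
    - [0,0,0]
  grip: [0,0,0,0,0,0,0,0,0,0]

```text
clock: 55.02
tool_pos: [0.5778, 0.1105, 0.1937]
orientation: [-0.001, 0.728, 0.686, -0.001]
force: [-0.3, 0.8, -0.1]
width: 0.0005
grip_force: 0.0
```

Run:
```python
from h import *
p,_,s=tcp(); print(p,s["force"])
b,_=shot("top","t13"); sc,_=shot("scene","s13")
t=cv2.resize(b[95:255,140:360],(550,400),interpolation=cv2.INTER_CUBIC); k=cv2.resize(sc[150:290,230:370],(240,240)); 
cv2.imwrite("pics/t13b.png",np.hstack([t,np.vstack([k,np.zeros((160,240,3),np.uint8)])])[:,:,::-1])
```

```text
[0.57780705 0.1105197  0.1936565 ] [-0.31153841  0.76160819 -0.14420685]
```

View pics/t13b.png

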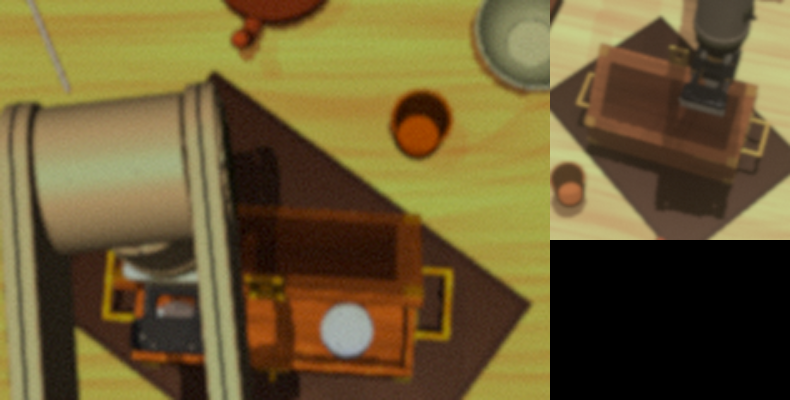

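The lid is about halfway down with the gripper on it, and the chest has not moved. I continue gently.

Run:
```python
from h import *
T=chest(.5579,.0411,-3.6)
r=.135;W=[]
for t in np.linspace(.84,0,15): W.append(T(.078-r*np.cos(t)+.012*np.sin(t)+.0175,.07,.085+r*np.sin(t)+.012*np.cos(t)))
rows(W,86.4)
```

```text
[-0.05, -0.21, 0.09], [0.0, -0.64, 0.51], [-0.0, -0.6, 0.54], [-0.0, -0.57, 0.58], [0.0, -0.54, 0.61], [0.0, -0.5, 0.64], [0.0, -0.46, 0.67], [0.0, -0.42, 0.7], [-0.0, -0.37, 0.72], [-0.0, -0.33, 0.74], [0.0, -0.29, 0.76], [0.0, -0.24, 0.78], [-0.0, -0.19, 0.79], [0.0, -0.14, 0.8], [-0.0, -0.1, 0.81],
```

Request:
apply_moves:
  dr:
    - [0,0,0]
    - [0,0,0]
    - [0,0,0]
    - [0,0,0]
    - [0,0,0]
    - [0,0,0]
    - [0,0,0]
    - [0,0,0]
    - [0,0,0]
    - [0,0,0]
    - [0,0,0]
    - [0,0,0]
    - [0,0,0]
    - [0,0,0]
    - [0,0,0]
    - [0,0,0]
    - [0,0,0]
    - [0,0,0]
    - [0,0,0]
  dp:
    - [0,-0.2,0.1]
    - [0,-0.65,0.5]
    - [0,-0.6,0.55]
    - [0,-0.55,0.6]
    - [0,-0.55,0.6]
    - [0,-0.5,0.65]
    - [0,-0.45,0.65]
    - [0,-0.4,0.7]
    - [0,-0.4,0.7]
    - [0,-0.35,0.75]
    - [0,-0.3,0.75]
    - [0,-0.25,0.75]
    - [0,-0.2,0.6]
    - [0,-0.1,0.5]
    - [0,-0.1,0.4]
    - [0,0,0.3]
    - [0,0,0.2]
    - [0,0,0.2]
    - [0,0,0]
  grip: [0,0,0,0,0,0,0,0,0,0,0,0,0,0,0,0,0,0,0]

```text
clock: 57.5
tool_pos: [0.523, 0.1139, 0.0995]
orientation: [-0.0, 0.728, 0.686, -0.0]
force: [0.6, 0.6, 0.3]
width: 0.0004
grip_force: 0.0
```

Request:
apply_moves:
  dr:
    - [0,0,0]
    - [0,0,0]
    - [0,0,0]
    - [0,0,0]
  dp:
    - [0,0,0.15]
    - [0,0,0.1]
    - [0,0,0.1]
    - [0,0,0]
  grip: [0,0,0,0]

```text
clock: 58.0
tool_pos: [0.5232, 0.1139, 0.0972]
orientation: [0.0, 0.728, 0.686, 0.0]
force: [-4.1, -1.1, 8.9]
width: 0.0003
grip_force: 4.4
```

Request:
apply_moves:
  dr:
    - [0,0,0]
    - [0,0,0]
    - [0,0,0]
    - [0,0,0]
    - [0,0,0]
    - [0,0,0]
    - [0,0,0]
    - [0,0,-10]
    - [0,0,-10]
    - [0,0,-10]
    - [0,0,-10]
    - [0,0,-10]
    - [0,0,-10]
    - [0,0,-10]
    - [0,0,-10]
    - [0,0,-10]
    - [0,0,0]
  dp:
    - [0,0,-2]
    - [0,0,-4]
    - [0,0,-5]
    - [0,0,-3]
    - [-2,-4.5,0]
    - [-2,-4.5,0]
    - [-2,-4.5,0]
    - [0,0,0]
    - [0,0,0]
    - [0,0,0]
    - [0,0,0]
    - [0,0,0]
    - [0,0,0]
    - [0,0,0]
    - [0,0,0]
    - [0,0,0]
    - [0,0,0]
  grip: [0,0,0,0,0,0,0,0,0,0,0.2,0.2,0.2,0.2,0.2,0.2,0.2]

```text
clock: 60.12
tool_pos: [0.3848, 0.0619, 0.2362]
orientation: [0.0, 0.03, 1.0, 0.0]
force: [-0.3, 1.0, -0.1]
width: 0.0187
grip_force: 0.0
```

Run:
```python
from h import *
print(status.sense()["width"]); plan()
b,_=shot("top","t14"); sc,_=shot("scene","s14")
t=cv2.resize(b[140:250,165:335],(595,385),interpolation=cv2.INTER_CUBIC); k=cv2.resize(sc[165:265,240:360],(595*120//170//2*2,350),interpolation=cv2.INTER_CUBIC)[:215]
k=cv2.resize(sc[165:250,240:340],(253,215),interpolation=cv2.INTER_CUBIC); o=np.zeros((600,595,3),np.uint8); o[:385]=t; o[385:,:253]=k
cv2.imwrite("pics/t14b.png",o[:,:,::-1])
for n in("top","scene"):
  for d in recognise("chest_hasp",n): print(n,round(d["conf"],2),np.round(d["extent"],1))
```

```text
0.018696796360064705
from [3.848000e-01 6.190000e-02 2.362000e-01 1.765637e+02]
top 0.73 [247.8 248.8  15.4  19.2]
scene 0.69 [203.  167.3  69.8  73.7]
scene 0.66 [311.  183.9   9.3  20.3]
```

View pics/t14b.png

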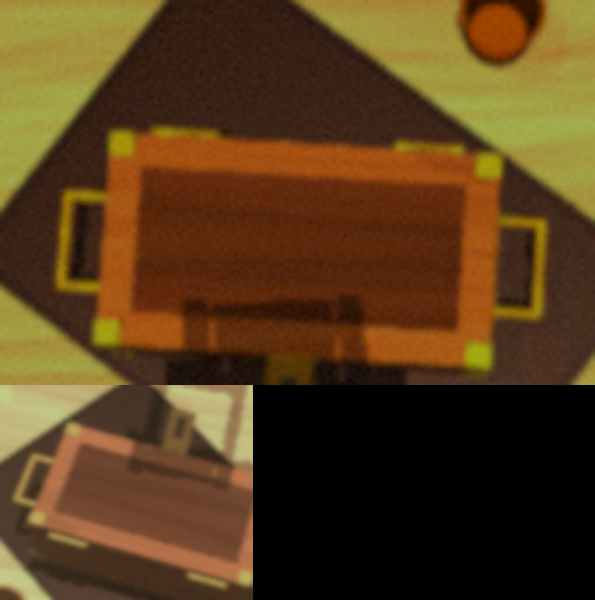

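The lid is shut and flush; its corners are at (108,130), (500,153), (493,369) and (94,345). The hasp comes out of the front edge at about (291,365).

Run:
```python
from h import *
g=lambda u,v,z:atz("top",(165+u/3.5,140+v/3.5),z)
C=[g(*p,.097) for p in[(108,129),(501,153),(493,370),(94,346)]]
c=np.mean(C,0); d=(C[1]-C[0]+C[2]-C[3]); yw=np.degrees(np.arctan2(d[1],d[0]))+90; print(c,yw,[np.linalg.norm(C[i]-C[i-1]) for i in range(4)])
T=chest(c[0],c[1],yw); print("hasp hinge exp",T(-.081,0,.095),"seen",g(291,368,.097))
for ph in (1.8,2,2.2,2.4):
  t=T(-.081-.056*np.sin(ph),0,.091-.056*np.cos(ph)); print(ph,t,proj("top",t),proj("scene",t))
im=cv2.imread("pics/s14.png")[:,:,::-1]
Y=180+yw
s0=T(-.115,0,.15); plan((*s0[:2],.236,Y),(*s0,Y))
W=[]
for ph in np.linspace(2.4,0,17): W.append(T(-.081-.04*np.sin(ph)-.004*np.cos(ph)-.008,0,.091-.04*np.cos(ph)+.004*np.sin(ph)))
rows(W,Y,start=s0)
```

```text
[0.55831753 0.04280508 0.097     ] -4.1456750531309865 [np.float64(0.15863279971052857), np.float64(0.287408912823177), np.float64(0.1579514983552178), np.float64(0.2872791948922518)]
hasp hinge exp [0.47752947 0.04866078 0.095     ] seen [0.47212651 0.04877626 0.097     ]
1.8 [0.42313669 0.05260329 0.10372332] [[246.5096863  264.77598825]] [[313.64785453 174.19263772]]
2 [0.42674204 0.05234196 0.11430422] [[246.32486869 263.28247265]] [[313.54237748 173.25729741]]
2.2 [0.43237213 0.05193388 0.12395606] [[246.21959902 260.93408801]] [[313.24556694 172.96170723]]
2.4 [0.4398025  0.05139531 0.13229405] [[246.20029378 257.81409391]] [[312.76528072 173.33171243]]
from [3.848000e-01 6.190000e-02 2.361000e-01 1.764525e+02]
to [4.436000e-01 5.110000e-02 2.360000e-01 1.758543e+02] turn z 0.6 shift cm [-5.95 -0.65  0.01]
to [4.436000e-01 5.110000e-02 1.500000e-01 1.758543e+02] turn z 0.0 shift cm [0.  0.  8.6]
[-0.19, 0.0, 2.68], [0.45, -0.0, 0.4], [0.39, 0.0, 0.46], [0.32, -0.0, 0.51], [0.24, -0.0, 0.55], [0.15, -0.0, 0.58], [0.06, 0.0, 0.6], [-0.03, 0.0, 0.6], [-0.12, 0.0, 0.59], [-0.2, -0.0, 0.57], [-0.29, 0.0, 0.53], [-0.36, 0.0, 0.48], [-0.43, -0.0, 0.42], [-0.49, -0.0, 0.35], [-0.54, -0.0, 0.28], [-0.57, 0.0, 0.19], [-0.59, 0.0, 0.1],
```

Request:
apply_moves:
  dr:
    - [0,0,0.6]
    - [0,0,0]
    - [0,0,0]
    - [0,0,0]
    - [0,0,0]
    - [0,0,0]
    - [0,0,0]
  dp:
    - [0,0,0]
    - [-3,-0.3,0]
    - [-2.9,-0.3,0]
    - [0,0,4]
    - [0,0,3]
    - [0,0,1.5]
    - [0,0,0]
  grip: [0.2,0.2,0.2,0.2,0.2,0.2,0.2]

```text
clock: 61.2
tool_pos: [0.4426, 0.0518, 0.1504]
orientation: [-0.001, 0.035, 0.999, -0.0]
force: [-0.5, 0.3, -0.3]
width: 0.0183
grip_force: 0.0
```

Request:
apply_moves:
  dr:
    - [0,0,0]
    - [0,0,0]
    - [0,0,0]
    - [0,0,0]
    - [0,0,0]
    - [0,0,0]
    - [0,0,0]
    - [0,0,0]
    - [0,0,0]
    - [0,0,0]
    - [0,0,0]
    - [0,0,0]
  dp:
    - [-0.1,0,1.3]
    - [-0.1,0,1.3]
    - [0.45,0,0.4]
    - [0.4,0,0.45]
    - [0.3,0,0.5]
    - [0.25,0,0.55]
    - [0.15,0,0.6]
    - [0.05,0,0.6]
    - [0,0,0.6]
    - [-0.1,0,0.6]
    - [-0.2,0,0.55]
    - [0,0,0]
  grip: [0.2,0.2,0.2,0.2,0.2,0.2,0.2,0.2,0.2,0.2,0.2,0.2]

```text
clock: 62.7
tool_pos: [0.432, 0.0526, 0.076]
orientation: [-0.0, 0.035, 0.999, -0.0]
force: [-0.6, 0.3, -0.4]
width: 0.0187
grip_force: 0.0
```

Run:
```python
from h import *
p,_,s=tcp(); print(s["force"]); r=np.radians(-4.1); d=p[:2]-[.5583,.0428]; print("chest",np.cos(r)*d[0]+np.sin(r)*d[1],-np.sin(r)*d[0]+np.cos(r)*d[1],p[2])
```

```text
[-0.59651919  0.2935349  -0.39214735]
chest -0.12665286510260274 0.0007149230487156297 0.07604523188908763
```

Request:
apply_moves:
  dr:
    - [0,0,0]
    - [0,0,0]
    - [0,0,0]
    - [0,0,0]
    - [0,0,0]
    - [0,0,0]
    - [0,0,0]
    - [0,0,0]
    - [0,0,0]
  dp:
    - [-0.3,0,0.5]
    - [-0.35,0,0.5]
    - [-0.45,0,0.4]
    - [-0.5,0,0.35]
    - [-0.55,0,0.3]
    - [-0.4,0,0.2]
    - [-0.3,0,0.1]
    - [-0.2,0,0.1]
    - [0,0,0]
  grip: [0.2,0.2,0.2,0.2,0.2,0.2,0.2,0.2,0.2]

```text
clock: 63.82
tool_pos: [0.463, 0.0505, 0.0523]
orientation: [0.0, 0.035, 0.999, 0.0]
force: [-0.6, -0.3, -0.4]
width: 0.0184
grip_force: 0.0
```

Request:
apply_moves:
  dr:
    - [0,0,0]
    - [0,0,0]
    - [0,0,0]
    - [0,0,0]
  dp:
    - [-0.2,0,0.1]
    - [-0.2,0,0.1]
    - [0,0,0]
    - [0,0,0]
  grip: [0.2,0.2,0.2,0.2]

```text
clock: 64.32
tool_pos: [0.4663, 0.0502, 0.0499]
orientation: [-0.0, 0.035, 0.999, 0.0]
force: [-3.7, 0.2, 1.4]
width: 0.0185
grip_force: 1.6
```

Request:
apply_moves:
  dr:
    - [0,0,0]
    - [0,0,0]
    - [0,0,0]
  dp:
    - [-0.1,0,0]
    - [0,0,0]
    - [0,0,0]
  grip: [0.2,0.2,0.2]

```text
clock: 64.7
tool_pos: [0.4664, 0.0502, 0.0498]
orientation: [-0.001, 0.035, 0.999, -0.0]
force: [-9.1, 1.3, 5.9]
width: 0.0183
grip_force: 4.4
```

Request:
apply_moves:
  dr:
    - [0,0,0]
    - [0,0,0]
    - [0,0,0]
    - [0,0,0]
    - [0,0,0]
    - [0,0,0]
  dp:
    - [1,0,0]
    - [3,0,0]
    - [2.5,0,0]
    - [0,0,-3]
    - [0,0,-4]
    - [0,0,0]
  grip: [0.2,0.2,0.2,0.2,0.2,0.2]

```text
clock: 65.45
tool_pos: [0.4055, 0.0547, 0.1238]
orientation: [0.004, 0.035, 0.999, 0.0]
force: [1.1, 0.9, -0.6]
width: 0.0186
grip_force: 0.0
```

Run:
```python
from h import *
a,c=shot("wrist","w15"); b,_=shot("top","t15"); s,_=shot("scene","s15")
o=np.zeros((600,800,3),np.uint8); o[:300,:400]=cv2.resize(a,(400,300)); o[:300,400:]=cv2.resize(b,(400,300)); o[300:,:400]=cv2.resize(s,(400,300)); o[300:,400:]=cv2.resize(a[250:400,180:380],(400,300),interpolation=cv2.INTER_CUBIC)
cv2.imwrite("pics/fin.png",o[:,:,::-1])
for d in recognise("chest_hasp","wrist"): print(round(d["conf"],2),np.round(d["extent"]))
T=chest(.5583,.0428,-4.15); print("exp flat tip",proj("wrist",[T(-.083,0,.091),T(-.083,0,.035),T(-.105,0,.04)],c)*400/560)
```

```text
0.76 [280. 294.  35.  16.]
exp flat tip [[199.03909293 235.76896711]
 [199.42809998 206.85280117]
 [199.39776706 192.51191821]]
```

View pics/fin.png

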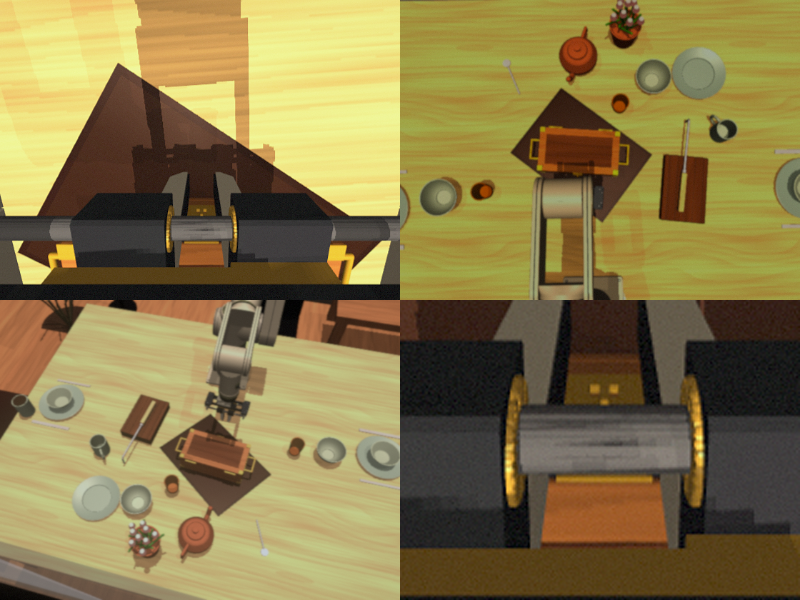

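The hook is back, the lid is shut, and the glasses and mug are in place. The hasp's tip shows at about the predicted flat position. I press once more, lower on the strap, to be sure.

Request:
apply_moves:
  dr:
    - [0,0,0]
    - [0,0,0]
    - [0,0,0]
    - [0,0,0]
    - [0,0,0]
    - [0,0,0]
    - [0,0,0]
    - [0,0,0]
    - [0,0,0]
    - [0,0,0]
  dp:
    - [0,0,4]
    - [0,0,3]
    - [0,0,1.6]
    - [-2.5,0,0]
    - [-2.3,0,0]
    - [-0.6,0,0]
    - [-0.3,0,0]
    - [-0.2,0,0]
    - [-0.2,0,0]
    - [0,0,0]
  grip: [0.2,0.2,0.2,0.2,0.2,0.2,0.2,0.2,0.2,0.2]

```text
clock: 66.9
tool_pos: [0.4636, 0.0505, 0.0342]
orientation: [0.0, 0.035, 0.999, 0.0]
force: [-0.7, -0.2, -0.7]
width: 0.0185
grip_force: 0.0
```

Request:
apply_moves:
  dr:
    - [0,0,0]
    - [0,0,0]
    - [0,0,0]
    - [0,0,0]
    - [0,0,0]
  dp:
    - [-0.1,0,0]
    - [-0.1,0,0]
    - [-0.1,0,0]
    - [-0.05,0,0]
    - [0,0,0]
  grip: [0.2,0.2,0.2,0.2,0.2]

```text
clock: 67.53
tool_pos: [0.4663, 0.0502, 0.0339]
orientation: [-0.001, 0.035, 0.999, 0.0]
force: [-7.2, 0.7, 5.0]
width: 0.0185
grip_force: 2.9
```

The lower press stops at the same x (0.466), so the strap lies flat. I back off and hand in.

Request:
apply_moves:
  dr:
    - [0,0,0]
    - [0,0,0]
    - [0,0,0]
    - [0,0,0]
    - [0,0,0]
    - [0,0,0]
    - [0,0,0]
  dp:
    - [1,0,0]
    - [3,0,0]
    - [2,0,0]
    - [0,0,-4]
    - [0,0,-5]
    - [0,0,-5]
    - [0,0,0]
  grip: [0.2,0.2,0.2,0.2,0.2,0.2,0.2]

```text
clock: 68.4
tool_pos: [0.4101, 0.0544, 0.1788]
orientation: [0.005, 0.035, 0.999, 0.0]
force: [0.4, 0.8, -0.8]
width: 0.0187
grip_force: 0.0
```

```bash
python3 -c "
from cell import *
print(order.sign_off())"
```

```text
the job is handed in; nothing more can be done
None
```

The job is handed in at about 68 s: the hook pulled the chest to within about 4 mm of the mat's centre and was laid back on the block, all four tins stand in the chest, the lid is shut, the hasp lies flat, and no glass or mug moved; the sign-off gave no verdict.

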